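# Free the boxed-in denture cast

## Task

The stone cast with the pink denture is boxed in at the back of the grey drip tray by three bottles. Stand all three bottles in the steel instrument tray at the side, then set the cast gently, teeth up, in the middle of the round model stand, and then put each bottle back on the very pad it stood on, in the middle. Keep the bottles upright and do not disturb the small glass dish in the drip tray.

Things in the scene. Friction and masses are not known exactly. Their poses are not given: they have to be found in the camera images.
- round_bottle: round amber glass bottle, 52 mm diameter, with a white label and a black screw cap of 32 mm diameter on top; 122 mm tall, the cap takes up the top 30 mm (heights 92 to 122), the body is full width up to height 80; about 0.19 kg. Origin: centre of its underside, z up. Grip it by the cap
- square_bottle: square white plastic bottle, 46 x 46 mm, with a round grey cap of 28 mm diameter on top; 116 mm tall, the cap takes up the top 28 mm (heights 88 to 116), the body is full width up to height 78; about 0.16 kg. Origin: centre of its underside, z up. Grip it by the cap
- cone_bottle: round pale plastic bottle of 54 mm diameter at the foot (up to height 30), tapering like a cone to 24 mm at height 86, with a domed round pink cap of 34 mm diameter on top; 112 mm tall, the cap takes up the top 26 mm (heights 86 to 112); about 0.14 kg. Origin: centre of its underside, z up. Grip it by the cap
- cast: yellowish D-shaped stone dental cast with a pink denture and white teeth: x from -30 (rounded front) to +28 mm, flat sides y = -30 and +30 mm from x = 0 to +28, stone 24 mm high, 39 with teeth; 0.18 kg. Origin on its underside, z up. It lies 4 mm above the table on the drip tray's floor, about 12 mm from the bottles. Grip it across its sides (along y) at x = +6 mm
- pad_a: one of three equal fixed round black rubber pads, 64 mm across, 3 mm thick, in the grey drip tray (250 x 165 mm, floor 4 mm thick, rim 9 mm high); origin: centre of its underside, 4 mm above the table. At the start the round amber bottle stands on it; its place in the tray (left, front or right) changes from start to start
- pad_b: one of three equal fixed round black rubber pads, 64 mm across, 3 mm thick, in the grey drip tray (250 x 165 mm, floor 4 mm thick, rim 9 mm high); origin: centre of its underside, 4 mm above the table. At the start the square white bottle stands on it; its place in the tray (left, front or right) changes from start to start
- pad_c: one of three equal fixed round black rubber pads, 64 mm across, 3 mm thick, in the grey drip tray (250 x 165 mm, floor 4 mm thick, rim 9 mm high); origin: centre of its underside, 4 mm above the table. At the start the cone-shaped bottle stands on it; its place in the tray (left, front or right) changes from start to start
- side_tray: fixed shallow stainless instrument tray, outside 270 mm along its x, 160 mm along its y, 16 mm high, wall 3 mm and floor 3 mm thick; empty at the start, on the left or right of the drip tray. Origin: centre of its underside, on the table. Room for the three bottles in a row along its x
- model_stand: fixed round model stand: a dark foot, a short neck with a small black locking screw and an aluminium table disc of 100 mm diameter whose flat top is 50 mm above its origin. Origin: centre of the foot's underside, on the table. On the other side of the drip tray from the side tray
- dish: small round open green glass dish, 36 mm across, 22 mm high, loose in a front corner of the drip tray, between two of the pads; to be left alone. Origin: centre of its underside

How it is judged:
On the way, in this order (a step that is already met when the one before it is completed fails the run):
1. all three bottles stand upright and released in the side tray, the cast still in its place (within 30 mm) (x of round_bottle in the frame of side_tray between -0.132 and 0.132 m and y of round_bottle in the frame of side_tray between -0.077 and 0.077 m and z of each of round_bottle, square_bottle, cone_bottle in the frame of side_tray below 0.012 m and angle between each of round_bottle, square_bottle, cone_bottle's own z axis and vertical below 0.1 rad and contact force between each of round_bottle, square_bottle, cone_bottle and the fingers below 0.3 N and x of square_bottle in the frame of side_tray between -0.132 and 0.132 m and y of square_bottle in the frame of side_tray between -0.077 and 0.077 m and x of cone_bottle in the frame of side_tray between -0.132 and 0.132 m and y of cone_bottle in the frame of side_tray between -0.077 and 0.077 m and distance of cast from where it was at the start of the episode below 0.03 m), for 0.2 s.
2. the cast stands released in the middle of the model stand, the bottles still in the side tray (x of round_bottle in the frame of side_tray between -0.132 and 0.132 m and y of round_bottle in the frame of side_tray between -0.077 and 0.077 m and z of each of round_bottle, square_bottle, cone_bottle in the frame of side_tray below 0.012 m and angle between each of round_bottle, square_bottle, cone_bottle, cast's own z axis and vertical below 0.1 rad and contact force between each of round_bottle, square_bottle, cone_bottle, cast and the fingers below 0.3 N and x of square_bottle in the frame of side_tray between -0.132 and 0.132 m and y of square_bottle in the frame of side_tray between -0.077 and 0.077 m and x of cone_bottle in the frame of side_tray between -0.132 and 0.132 m and y of cone_bottle in the frame of side_tray between -0.077 and 0.077 m and horizontal distance between cast and model_stand below 0.015 m and z of cast in the frame of model_stand between 0.045 and 0.056 m and linear speed of cast below 0.02 m/s), for 0.3 s.
At the end, for the whole second after the job is handed in: Each bottle stands upright, released and at rest on the pad it started on, its axis within 15 mm of the pad's centre; the cast lies teeth up, released and at rest on the model stand, its origin within 15 mm of the stand's axis (horizontal distance between round_bottle and pad_a below 0.015 m and z of round_bottle in the frame of pad_a below 0.01 m and angle between each of round_bottle, square_bottle, cone_bottle, cast's own z axis and vertical below 0.1 rad and linear speed of each of round_bottle, square_bottle, cone_bottle, cast below 0.02 m/s and contact force between each of round_bottle, square_bottle, cone_bottle, cast and the fingers below 0.3 N and horizontal distance between square_bottle and pad_b below 0.015 m and z of square_bottle in the frame of pad_b below 0.01 m and horizontal distance between cone_bottle and pad_c below 0.015 m and z of cone_bottle in the frame of pad_c below 0.01 m and horizontal distance between cast and model_stand below 0.015 m and z of cast in the frame of model_stand between 0.045 and 0.056 m); the robot touches nothing.
It fails at once if a bottle is tipped (more than 40 degrees) (angle between any of round_bottle, square_bottle, cone_bottle's own z axis and vertical above 0.7 rad).
It fails at once if the cast is dropped onto the model stand (let go while more than 15 mm above it) (z of cast in the frame of model_stand above 0.065 m and horizontal distance between cast and model_stand below 0.08 m and contact force between cast and the fingers below 0.05 N).
It fails at once if the glass dish is shoved (more than 20 mm) or tipped (distance of dish from where it was at the start of the episode above 0.02 m or angle between dish's own z axis and vertical above 0.4 rad).
It also fails if it takes over 139 s, if anything falls off the work surface, if the arm or the gripper's body presses on something with over 40 N, if the wrist force passes 120 N, or if a joint passes its speed limit or range.

## Robot

A 7-joint arm with a two-finger parallel gripper is mounted at the origin on the work surface. World frame = base frame: x ahead of the robot, y to its left, z up, the work surface at z = 0. Lengths are in m, angles in rad, forces in N, time in s.
With the tool pointing down it reaches from about 0.425 to 0.875 m from the base axis. Payload 4.7 kg.
Tool frame: the origin (TCP) lies between the finger pads; the fingertips stand 22 mm ahead of it and the grasp point (between the pads) lies 3 mm ahead of it; z points along the fingers, y is the line along which they close (so a half turn about z gives the same grasp; the last joint's range is limited). The gripper opens to 87 mm and grips with 3 to 60 N. Pads are 19 mm wide; open, the fingers measure 117 mm over their backs; the gripper's body (75 mm by 190 mm) begins 51 mm behind the grasp point.
Start: joints at [1.166, 0.321, -0.07, 1.45, 0.023, 1.371, -0.057], TCP at [0.264, -0.594, 0.245] pointing down, gripper open.
Joint ranges: [-2.86, 2.86], [-0.3, 2.09], [-1.38, 1.24], [0.06, 2.45], [-1.56, 4.7], [0.09, 2.05], [-2.69, 2.69]. Speed limits (rad/s): [2.57, 2.57, 3.14, 3.14, 3.14, 3.14, 3.14].

## Interface

Orientations are given as a rotation vector (axis times angle).
In Python, from bench import ctrl gives the robot as it stands. The module is installed in compiled form; this text tells all that it offers.
- The arm moves only by the tool send_rows, never from a script. Its argument "motion" is a list of rows, each an object with "claw": the opening, from -1 (shut) to 1 (fully open); "slide": the shift along the tool's x, y, z in mm, a list of three; "delta_rot": the turn, a rotation vector about the tool's x, y, z in rad, a list of three. In form: [{"claw": claw, "slide": [x, y, z], "delta_rot": [ax, ay, az]}, ...]. A call has 1 to 5 rows; each row is the pose to reach, as a shift and turn from the pose commanded when the call began, along the tool's axes at that moment; what a row does not reach only later rows make up. A row lasts 1/10 s, in which the tool goes at most 50 mm and 8.59 degrees, less where a joint would pass 70% of its speed; a pose out of reach is approached as far as the arm can. A call with a gripper value outside its range is refused whole. The fingers move at their own pace and stop on an object; "grip_force" is the grip in N (left out, the last holds). Time passes only in rows, so rows that repeat a pose let the fingers close. It gives the time, the measured TCP pose, the force, the opening and the grip force at its end, in the units of the state.
- ctrl.get_state(): the state, without advancing time (a new reading comes with each control period).
- ctrl.get_image(name): name is "scene" or "top" or "wrist"; returns a dict with "color" (400x640x3 uint8, blue, green, red), "fx", "fy", "cx", "cy" (pixels), "pose" (4x4, takes a point from camera to world coordinates). Camera axes: x right, y down, z forward; pixel columns grow to the right and rows downward; lengths in m; the calibration is good to about 2 mm. A picture is of the moment at which its call begins. There is no depth.
- ctrl.close_job(): hands the job in; it is judged then, once.
The state is a dict: "time": time; "joint_positions": joint angles; "qd": joint speeds; "joint_torque": joint torques, N m; "position": TCP position; "tool_rot": TCP orientation; "ft_force": force on the tool from outside, world axes, zero at the start; "torque": the same for the moment, N m; "grip_width": opening from 0.0 (shut) to 1.0 (fully open); "grip_force": force on a finger pad.
Only numpy, scipy, OpenCV 4.12 (cv2) and the standard library are available. Lean on these libraries where they do the work, as an engineer would, in place of code of your own. Each camera call takes 0.05 s, during which the arm holds its last target. There are 200 camera calls.

## Working session

There is one attempt and no reset: what is moved stays moved. The work goes in short steps, Python scripts to look and compute and a tool call to move; the robot and the scene stay as the last step left them, time stands still between calls to the robot, and variables do not carry over. Pictures are saved under pics/ and viewed, at most 14 in all, crops included, and the job is handed in when it is done.

Besides the shell and the picture viewer there is one more tool, called after ">>>" as name(argument=value, ...) on one line, values as JSON. send_rows: Moves the arm, as the interface text tells. Its arguments: {"type":"object","properties":{"motion":{"type":"array","items":{"type":"object","properties":{"claw":{"type":"number"},"slide":{"type":"array","items":{"type":"number"}},"delta_rot":{"type":"array","items":{"type":"number"}}}}},"grip_force":{"type":"number"}},"required":["motion"]}

```bash
mkdir -p pics; cat > h.py <<'E'
import numpy as np, cv2
from scipy.spatial.transform import Rotation as R
from bench import ctrl
def snap(n,f=None):
    im=ctrl.get_image(n)
    if f: cv2.imwrite('pics/'+f,im['color'])
    return im
def ray(im,u,v):
    P=np.array(im['pose']); d=P[:3,:3]@[(u-im['cx'])/im['fx'],(v-im['cy'])/im['fy'],1]
    return P[:3,3],d/np.linalg.norm(d)
def onz(im,u,v,z):
    o,d=ray(im,u,v); return o+d*(z-o[2])/d[2]
def tri(a,pa,b,pb):
    A=np.zeros((3,3));c=np.zeros(3);r=[ray(a,*pa),ray(b,*pb)]
    for o,d in r:
        M=np.eye(3)-np.outer(d,d);A+=M;c+=M@o
    p=np.linalg.solve(A,c)
    return p,max(np.linalg.norm((np.eye(3)-np.outer(d,d))@(p-o)) for o,d in r)
def proj(im,p):
    P=np.linalg.inv(np.array(im['pose']));q=P[:3,:3]@np.array(p)+P[:3,3]
    return im['fx']*q[0]/q[2]+im['cx'],im['fy']*q[1]/q[2]+im['cy']
E
python3 - <<'E'
from h import *
np.set_printoptions(precision=4,suppress=True)
s=ctrl.get_state();print(s)
for n in('scene','top','wrist'):
    im=snap(n,n+'0.png');print(n,im['fx'],im['cx'],im['cy'],np.array(im['pose']))
E
```

```text
{'time': 0.0, 'joint_positions': array([ 1.1661,  0.3218, -0.0701,  1.4517,  0.0226,  1.3708, -0.0569]), 'qd': array([ 0.0018,  0.    ,  0.0017,  0.0015, -0.0014,  0.0006, -0.0007]), 'joint_torque': array([  0.0003, -49.1286,  -0.4042, -31.253 ,  -0.0641,   0.0435,
         0.0002]), 'position': array([ 0.264 , -0.5934,  0.2434]), 'tool_rot': array([-3.0712, -0.6526,  0.0009]), 'ft_force': array([ 0.3001,  0.3293, -0.1944]), 'torque': array([-0.0246,  0.0302, -0.0236]), 'grip_force': 0.0, 'grip_width': 1.000959455999384}
scene 449.8708272969882 314.82433473842167 203.91351517922973 [[-0.8614  0.3433 -0.3743  0.9379]
 [ 0.5078  0.5841 -0.6332  0.6209]
 [ 0.0013 -0.7355 -0.6775  0.7219]
 [ 0.      0.      0.      1.    ]]
top 432.51292818545835 322.7288991910577 197.36785887166454 [[-0.0029 -0.9954  0.0959  0.4943]
 [-1.      0.0035  0.0058 -0.015 ]
 [-0.0061 -0.0959 -0.9954  1.0714]
 [ 0.      0.      0.      1.    ]]
wrist 333.2302587791203 325.1311013143917 199.54570963274512 [[ 0.4072 -0.8794 -0.2467  0.3296]
 [-0.9133 -0.393  -0.1067 -0.5634]
 [-0.0031  0.2688 -0.9632  0.3842]
 [ 0.      0.      0.      1.    ]]
```

View pics/scene0.png

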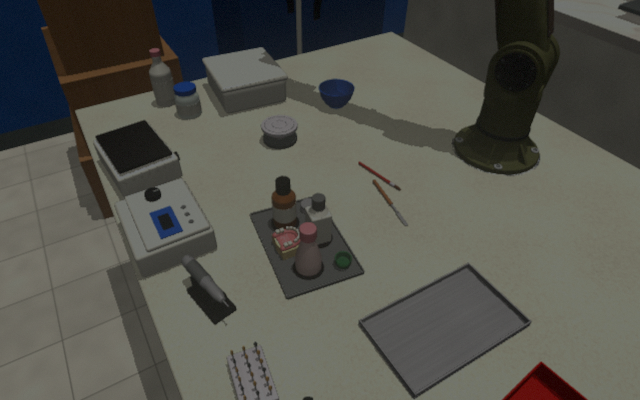

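View pics/top0.png

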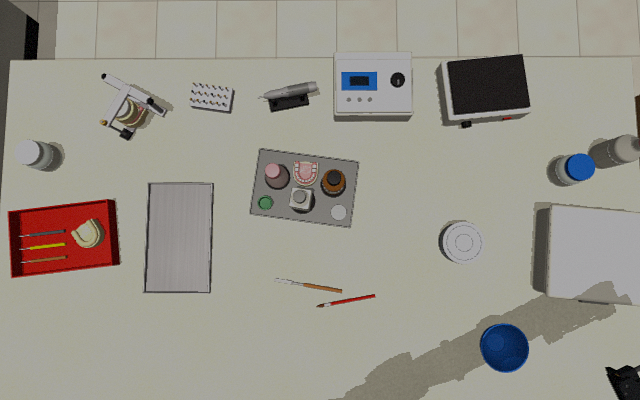

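The scene shows the cone bottle (cap about 307,232), round bottle (283,185), square bottle (318,202) and the cast (287,240). In the top view the drip tray is at about (304,188), the side tray at (179,237) on the +y side, and the stand disc at (461,242).

```bash
python3 - <<'E'
from h import *
a=cv2.imread('pics/top0.png')[135:245,235:375];b=cv2.imread('pics/scene0.png')[170:300,240:370]
a=cv2.resize(a,(560,440),interpolation=cv2.INTER_CUBIC);b=cv2.resize(b,(440,440),interpolation=cv2.INTER_CUBIC)
o=np.hstack([a,b]);cv2.imwrite('pics/c0.png',cv2.resize(cv2.convertScaleAbs(o,alpha=1.5),(800,352)))
im=snap('top')
for u,v,z in[(275,172,.11),(334,178,.12),(300,196,.11),(306,172,.04),(461,242,.05),(265,202,.02)]:print(onz(im,u,v,z).round(3))
# side tray & drip tray outlines
for n,(u,v,z) in {'side':(179,237,.016)}.items():print(n,onz(im,u,v,z).round(3))
hsv=cv2.cvtColor(im['color'],cv2.COLOR_BGR2HSV);print(hsv[237,179],hsv[230,110],hsv[242,461],hsv[220,320],hsv[237,230])
E
```

```text
[0.645 0.098 0.11 ]
[ 0.629 -0.035  0.12 ]
[0.59  0.041 0.11 ]
[0.655 0.031 0.04 ]
[ 0.486 -0.333  0.05 ]
[0.585 0.132 0.02 ]
side [0.5   0.341 0.016]
[  8   7 152] [  2 246  57] [  0   0 166] [ 26  14 127] [ 30  14 165]
```

View pics/c0.png

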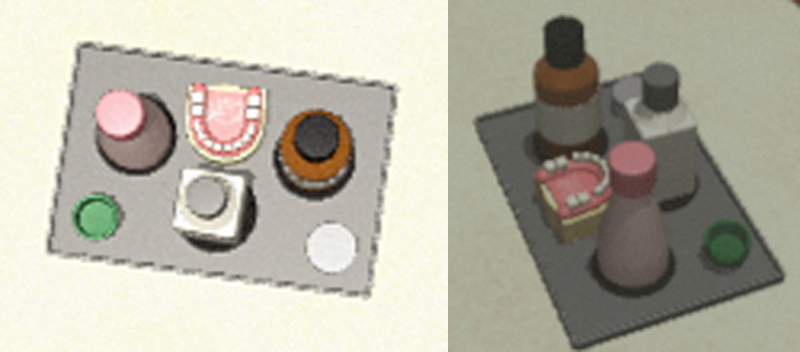

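The crop shows the cast's flat back facing +x and its rounded front facing the robot. The tray is yawed about -7°. Next I move the wrist camera over the tray, with the tool aligned to the world axes.

>>> send_rows(motion=[{"claw": 1, "slide": [40, -27, -6], "delta_rot": [0, 0, 0.1]}, {"claw": 1, "slide": [80, -54, -12], "delta_rot": [0, 0, 0.2]}, {"claw": 1, "slide": [120, -81, -18], "delta_rot": [0, 0, 0.3]}, {"claw": 1, "slide": [160, -108, -24], "delta_rot": [0, 0, 0.419]}, {"claw": 1, "slide": [200, -135, -30], "delta_rot": [0, 0, 0.419]}])

```text
time: 0.7
position: [0.3928, -0.3874, 0.2748]
tool_rot: [3.141, -0.005, -0.0]
ft_force: [0.7, 0.0, 0.2]
grip_width: 1.001
grip_force: 0.0
```

>>> send_rows(motion=[{"claw": 1, "slide": [24, -39, -6], "delta_rot": [0, 0, 0]}, {"claw": 1, "slide": [48, -78, -12], "delta_rot": [0, 0, 0]}, {"claw": 1, "slide": [72, -117, -18], "delta_rot": [0, 0, 0]}, {"claw": 1, "slide": [96, -156, -24], "delta_rot": [0, 0, 0]}, {"claw": 1, "slide": [120, -195, -30], "delta_rot": [0, 0, 0]}])

```text
time: 1.2
position: [0.5127, -0.1925, 0.3049]
tool_rot: [3.141, -0.001, 0.0]
ft_force: [0.3, -0.2, -0.4]
grip_width: 1.0
grip_force: 0.0
```

>>> send_rows(motion=[{"claw": 1, "slide": [24, -39, -6], "delta_rot": [0, 0, 0]}, {"claw": 1, "slide": [48, -78, -12], "delta_rot": [0, 0, 0]}, {"claw": 1, "slide": [72, -117, -18], "delta_rot": [0, 0, 0]}, {"claw": 1, "slide": [96, -156, -24], "delta_rot": [0, 0, 0]}, {"claw": 1, "slide": [120, -195, -30], "delta_rot": [0, 0, 0]}])

```text
time: 1.7
position: [0.6328, 0.0022, 0.3347]
tool_rot: [3.141, -0.001, 0.0]
ft_force: [0.1, -0.0, 0.2]
grip_width: 1.001
grip_force: 0.0
```

>>> send_rows(motion=[{"claw": 0.2, "slide": [28, -39, -7], "delta_rot": [0, 0, 0]}, {"claw": 0.2, "slide": [28, -39, -7], "delta_rot": [0, 0, 0]}, {"claw": 0.2, "slide": [28, -39, -7], "delta_rot": [0, 0, 0]}])

```text
time: 2.0
position: [0.6603, 0.0414, 0.3406]
tool_rot: [-3.141, -0.004, 0.002]
ft_force: [0.5, 0.0, -1.5]
grip_width: 0.812
grip_force: 0.0
```

```bash
python3 - <<'E'
from h import *
im=snap('wrist','w1.png');print(np.array(im['pose']).round(3));print(ctrl.get_state()['position'])
import pickle;pickle.dump(im,open('w1.pkl','wb'))
E
```

```text
[[ 0.003 -0.963 -0.271  0.732]
 [-1.    -0.004  0.001  0.042]
 [-0.002  0.271 -0.963  0.481]
 [ 0.     0.     0.     1.   ]]
[0.66006004 0.03940701 0.34085331]
```

View pics/w1.png

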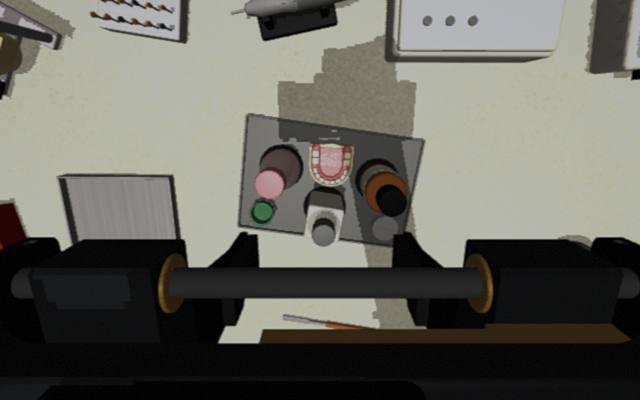

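The wrist view shows the pink cap at (270,183), the grey cap at (323,232), the black cap at (390,199) and the cast at (330,164). The dish is at (262,210) and the side tray is on the left. Next I measure the caps by colour masks in two views.

```bash
cat > caps.py <<'E'
from h import *
import pickle
def blob(im,seed,tol=(6,60,45),r=26):
    hsv=cv2.cvtColor(im['color'],cv2.COLOR_BGR2HSV)
    m=np.zeros((402,642),np.uint8);cv2.floodFill(im['color'].copy(),m,seed,0,(tol[2],)*3,(tol[2],)*3,4|(255<<8)|cv2.FLOODFILL_FIXED_RANGE|cv2.FLOODFILL_MASK_ONLY)
    c=max(cv2.findContours(m[1:-1,1:-1],cv2.RETR_EXTERNAL,cv2.CHAIN_APPROX_NONE)[0],key=cv2.contourArea)
    M=cv2.moments(c);(x,y),w=cv2.minEnclosingCircle(c);return (M['m10']/M['m00'],M['m01']/M['m00']),(x,y),w,cv2.contourArea(c)
E
python3 - <<'E'
from caps import *
w=pickle.load(open('w1.pkl','rb'));t=snap('top');s=snap('scene')
for n,a,b,c,ts in[('cone',(268,183),(272,170),(307,233),(40,40,40)),('square',(323,234),(299,196),(319,203),(25,)*3),('round',(391,199),(334,178),(283,186),(20,)*3)]:
    r=[blob(i,p,(0,0,k)) for i,p,k in zip((w,t,s),(a,b,c),ts)]
    print(n,[(np.round(q[0],1),np.round(q[1],1),round(q[2],1),q[3]) for q in r])
    for i,j,ii,jj in[(w,s,0,2),(t,s,1,2),(w,t,0,1)]:
        p,e=tri(i,r[ii][0],j,r[jj][0]);print('  ',p.round(4),round(e,4))
    print('  top z.108',onz(t,*r[1][0],.112+.003).round(4))
E
```

```text
cone [(array([268.7, 184.4]), array([268.4, 184.8]), 14.4, 571.0), (array([294.9, 199.8]), array([296. , 208.5]), 209.8, 36122.5), (array([319.7, 250. ]), array([319.5, 275. ]), 342.7, 177752.5)]
   [0.6307 0.117  0.0539] 0.0019
   [ 0.5941  0.0616 -0.0201] 0.0005
   [ 0.6049  0.0958 -0.0222] 0.0353
  top z.108 [0.5813 0.0524 0.115 ]
square [(array([324. , 230.8]), array([324., 228.]), 18.0, 459.5), (array([293.1, 196.5]), array([294.6, 208.5]), 207.5, 31313.5), (array([304.1, 245.4]), array([308.3, 235.8]), 66.1, 6212.0)]
   [0.5872 0.0417 0.0026] 0.0367
   [6.133e-01 5.710e-02 3.000e-04] 0.0155
   [0.5898 0.05   0.1141] 0.0067
  top z.108 [0.5888 0.0565 0.115 ]
round [(array([390.8, 200.3]), array([390.8, 200. ]), 16.5, 710.0), (array([347.5, 257.1]), array([347.5, 255. ]), 149.6, 4639.5), (array([282.6, 185.8]), array([282.5, 185.7]), 9.5, 216.0)]
   [ 0.6282 -0.0342  0.1094] 0.0011
   [ 0.518  -0.0984  0.0222] 0.0735
   [ 0.4493 -0.1207 -0.456 ] 0.0337
  top z.108 [ 0.4548 -0.0634  0.115 ]
```

```bash
python3 - <<'E'
from caps import *
w=pickle.load(open('w1.pkl','rb'));t=snap('top');s=snap('scene')
t['color']=cv2.imread('pics/top0.png');s['color']=cv2.imread('pics/scene0.png')
pickle.dump((t,s),open('ts.pkl','wb'))
for n,a,b,c,ts in[('cone',(268,183),(272,170),(307,233),(40,30,20)),('square',(323,234),(299,196),(319,203),(12,14,10)),('round',(391,199),(334,178),(283,186),(20,)*3)]:
    r=[blob(i,p,(0,0,k)) for i,p,k in zip((w,t,s),(a,b,c),ts)]
    print(n,[(np.round(q[0],1),round(q[2],1),q[3]) for q in r])
    for i,j,ii,jj in[(w,s,0,2),(t,s,1,2),(w,t,0,1)]:
        p,e=tri(i,r[ii][0],j,r[jj][0]);print('  ',p.round(4),round(e,4))
    print('  top z.115',onz(t,*r[1][0],.115).round(4))
E
```

```text
cone [(array([268.7, 184.4]), 14.4, 571.0), (array([271.7, 169.8]), 7.0, 133.5), (array([307.5, 227.9]), 7.8, 139.0)]
   [0.648  0.1054 0.1164] 0.0009
   [0.6487 0.1046 0.1156] 0.0001
   [0.6481 0.1044 0.1205] 0.0005
  top z.115 [0.6489 0.1046 0.115 ]
square [(array([322.5, 235.2]), 11.1, 297.5), (array([298.3, 196.1]), 6.1, 90.5), (array([317.9, 205.3]), 7.2, 93.5)]
   [0.5846 0.0445 0.0987] 0.0051
   [0.5909 0.046  0.0995] 0.0002
   [0.5888 0.0448 0.1224] 0.0003
  top z.115 [0.5895 0.0449 0.115 ]
round [(array([390.8, 200.3]), 16.5, 710.0), (array([333.5, 177.2]), 6.8, 124.0), (array([282.6, 185.8]), 9.5, 217.0)]
   [ 0.6283 -0.0341  0.1095] 0.0011
   [ 0.6313 -0.0331  0.1112] 0.0012
   [ 0.6306 -0.0326  0.1203] 0.001
  top z.115 [ 0.6317 -0.0336  0.115 ]
```

>>> send_rows(motion=[{"claw": 0.2, "slide": [-20, -2, 40], "delta_rot": [0, 0, 0]}, {"claw": 0.2, "slide": [-40, -4, 80], "delta_rot": [0, 0, 0]}, {"claw": 0.2, "slide": [-60, -5, 120], "delta_rot": [0, 0, 0]}, {"claw": 0.2, "slide": [-70, -6, 150], "delta_rot": [0, 0, 0]}, {"claw": 0.2, "slide": [-70, -6, 150], "delta_rot": [0, 0, 0]}])

```text
time: 2.75
position: [0.5859, 0.044, 0.1874]
tool_rot: [3.14, -0.002, -0.014]
ft_force: [-0.6, -1.3, 0.4]
grip_width: 0.601
grip_force: 0.0
```

>>> send_rows(motion=[{"claw": 0.2, "slide": [0, 0, 30], "delta_rot": [0, 0, 0]}, {"claw": 0.2, "slide": [0, 0, 60], "delta_rot": [0, 0, 0]}, {"claw": 0.2, "slide": [0, 0, 78], "delta_rot": [0, 0, 0]}, {"claw": 0.2, "slide": [0, 0, 78], "delta_rot": [0, 0, 0]}])

```text
time: 3.15
position: [0.5901, 0.0447, 0.1128]
tool_rot: [3.141, -0.003, -0.003]
ft_force: [-0.5, -0.2, 0.6]
grip_width: 0.602
grip_force: 0.0
```

>>> send_rows(motion=[{"claw": -1, "slide": [0, 0, 0], "delta_rot": [0, 0, 0]}, {"claw": -1, "slide": [0, 0, 0], "delta_rot": [0, 0, 0]}, {"claw": -1, "slide": [0, 0, 0], "delta_rot": [0, 0, 0]}, {"claw": -1, "slide": [0, 0, 0], "delta_rot": [0, 0, 0]}, {"claw": -1, "slide": [0, 0, 0], "delta_rot": [0, 0, 0]}], grip_force=20)

```text
time: 3.65
position: [0.5912, 0.0451, 0.1149]
tool_rot: [3.141, -0.001, 0.004]
ft_force: [-0.0, -2.4, 4.7]
grip_width: 0.314
grip_force: 20.8
```

>>> send_rows(motion=[{"claw": -1, "slide": [0, 0, -15], "delta_rot": [0, 0, 0]}, {"claw": -1, "slide": [0, 0, -40], "delta_rot": [0, 0, 0]}, {"claw": -1, "slide": [0, 0, -65], "delta_rot": [0, 0, 0]}, {"claw": -1, "slide": [-10, -18, -75], "delta_rot": [0, 0, 0]}, {"claw": -1, "slide": [-25, -43, -75], "delta_rot": [0, 0, 0]}])

```text
time: 4.15
position: [0.5661, 0.0888, 0.1907]
tool_rot: [-3.141, 0.005, -0.005]
ft_force: [0.1, 0.4, -2.1]
grip_width: 0.317
grip_force: 20.7
```

>>> send_rows(motion=[{"claw": -1, "slide": [-20, -35, 0], "delta_rot": [0, 0, 0]}, {"claw": -1, "slide": [-40, -70, 0], "delta_rot": [0, 0, 0]}, {"claw": -1, "slide": [-60, -105, 0], "delta_rot": [0, 0, 0]}, {"claw": -1, "slide": [-80, -140, 0], "delta_rot": [0, 0, 0]}, {"claw": -1, "slide": [-100, -175, 0], "delta_rot": [0, 0, 0]}])

```text
time: 4.65
position: [0.4628, 0.2659, 0.1885]
tool_rot: [3.141, 0.002, -0.001]
ft_force: [1.5, -0.5, -2.5]
grip_width: 0.316
grip_force: 20.7
```

>>> send_rows(motion=[{"claw": -1, "slide": [-20, -35, 0], "delta_rot": [0, 0, 0]}, {"claw": -1, "slide": [-38, -65, 0], "delta_rot": [0, 0, 0]}, {"claw": -1, "slide": [-45, -78, 0], "delta_rot": [0, 0, 0]}, {"claw": -1, "slide": [-45, -78, 10], "delta_rot": [0, 0, 0]}, {"claw": -1, "slide": [-45, -78, 30], "delta_rot": [0, 0, 0]}])

```text
time: 5.15
position: [0.4204, 0.3423, 0.1589]
tool_rot: [-3.141, -0.002, -0.004]
ft_force: [1.1, -0.3, -3.2]
grip_width: 0.314
grip_force: 20.7
```

>>> send_rows(motion=[{"claw": -1, "slide": [0, 0, 20], "delta_rot": [0, 0, 0]}, {"claw": -1, "slide": [0, 0, 35], "delta_rot": [0, 0, 0]}, {"claw": -1, "slide": [0, 0, 41], "delta_rot": [0, 0, 0]}, {"claw": -1, "slide": [0, 0, 44], "delta_rot": [0, 0, 0]}, {"claw": -1, "slide": [0, 0, 46], "delta_rot": [0, 0, 0]}])

```text
time: 5.65
position: [0.4206, 0.3418, 0.1127]
tool_rot: [-3.141, 0.001, -0.001]
ft_force: [0.0, 0.1, -0.8]
grip_width: 0.315
grip_force: 20.7
```

>>> send_rows(motion=[{"claw": -1, "slide": [0, 0, 1], "delta_rot": [0, 0, 0]}, {"claw": -1, "slide": [0, 0, 2], "delta_rot": [0, 0, 0]}, {"claw": -1, "slide": [0, 0, 2], "delta_rot": [0, 0, 0]}])

```text
time: 5.95
position: [0.4205, 0.342, 0.1109]
tool_rot: [-3.141, 0.0, -0.001]
ft_force: [0.7, 0.2, -1.7]
grip_width: 0.315
grip_force: 20.6
```

>>> send_rows(motion=[{"claw": -1, "slide": [0, 0, 1], "delta_rot": [0, 0, 0]}, {"claw": -1, "slide": [0, 0, 2], "delta_rot": [0, 0, 0]}, {"claw": -1, "slide": [0, 0, 2], "delta_rot": [0, 0, 0]}])

```text
time: 6.25
position: [0.421, 0.3423, 0.1108]
tool_rot: [3.141, -0.0, 0.003]
ft_force: [-2.8, -2.7, 10.9]
grip_width: 0.316
grip_force: 21.0
```

>>> send_rows(motion=[{"claw": 0.2, "slide": [0, 0, -1], "delta_rot": [0, 0, 0]}, {"claw": 0.2, "slide": [0, 0, -2], "delta_rot": [0, 0, 0]}, {"claw": 0.2, "slide": [0, 0, -2], "delta_rot": [0, 0, 0]}, {"claw": 0.2, "slide": [0, 0, -20], "delta_rot": [0, 0, 0]}, {"claw": 0.2, "slide": [0, 0, -60], "delta_rot": [0, 0, 0]}])

```text
time: 6.75
position: [0.4185, 0.34, 0.1659]
tool_rot: [3.138, -0.0, -0.01]
ft_force: [0.5, -0.3, 0.4]
grip_width: 0.581
grip_force: 0.0
```

>>> send_rows(motion=[{"claw": 0.2, "slide": [20, 20, -30], "delta_rot": [0, 0, 0]}, {"claw": 0.2, "slide": [50, 51, -30], "delta_rot": [0, 0, 0]}, {"claw": 0.2, "slide": [80, 82, -30], "delta_rot": [0, 0, 0]}, {"claw": 0.2, "slide": [110, 114, -30], "delta_rot": [0, 0, 0]}, {"claw": 0.2, "slide": [140, 145, -30], "delta_rot": [0, 0, 0]}])

```text
time: 7.25
position: [0.5614, 0.1952, 0.1985]
tool_rot: [3.141, -0.001, 0.001]
ft_force: [0.6, 0.2, 0.5]
grip_width: 0.594
grip_force: 0.0
```

>>> send_rows(motion=[{"claw": 0.2, "slide": [30, 31, 0], "delta_rot": [0, 0, 0]}, {"claw": 0.2, "slide": [60, 62, 0], "delta_rot": [0, 0, 0]}, {"claw": 0.2, "slide": [80, 84, 0], "delta_rot": [0, 0, 0]}, {"claw": 0.2, "slide": [88, 92, 0], "delta_rot": [0, 0, 0]}, {"claw": 0.2, "slide": [88, 92, 0], "delta_rot": [0, 0, 0]}])

```text
time: 7.75
position: [0.6487, 0.1035, 0.1977]
tool_rot: [-3.141, 0.005, 0.002]
ft_force: [-0.3, 0.9, -0.5]
grip_width: 0.598
grip_force: 0.0
```

```bash
python3 - <<'E'
from h import *
print(ctrl.get_state()['position'].round(4));snap('scene','s1.png')
E
```

```text
[0.6487 0.1035 0.1977]
```

>>> send_rows(motion=[{"claw": 0.2, "slide": [0, -1, 35], "delta_rot": [0, 0, 0]}, {"claw": 0.2, "slide": [0, -1, 70], "delta_rot": [0, 0, 0]}, {"claw": 0.2, "slide": [0, -1, 91], "delta_rot": [0, 0, 0]}, {"claw": 0.2, "slide": [0, -1, 91], "delta_rot": [0, 0, 0]}])

```text
time: 8.2
position: [0.6442, 0.1082, 0.1042]
tool_rot: [-3.142, -0.006, 0.011]
ft_force: [0.5, -0.1, 0.1]
grip_width: 0.602
grip_force: 0.0
```

>>> send_rows(motion=[{"claw": -1, "slide": [0, 0, 0], "delta_rot": [0, 0, 0]}, {"claw": -1, "slide": [0, 0, 0], "delta_rot": [0, 0, 0]}, {"claw": -1, "slide": [0, 0, 0], "delta_rot": [0, 0, 0]}, {"claw": -1, "slide": [0, 0, 0], "delta_rot": [0, 0, 0]}, {"claw": -1, "slide": [0, 0, 0], "delta_rot": [0, 0, 0]}], grip_force=20)

```text
time: 8.7
position: [0.6493, 0.1059, 0.1094]
tool_rot: [-3.141, 0.001, -0.005]
ft_force: [-0.4, -0.5, 5.3]
grip_width: 0.38
grip_force: 19.9
```

>>> send_rows(motion=[{"claw": -1, "slide": [0, 0, -15], "delta_rot": [0, 0, 0]}, {"claw": -1, "slide": [0, 0, -40], "delta_rot": [0, 0, 0]}, {"claw": -1, "slide": [0, 0, -65], "delta_rot": [0, 0, 0]}, {"claw": -1, "slide": [-8, -13, -75], "delta_rot": [0, 0, 0]}, {"claw": -1, "slide": [-22, -35, -75], "delta_rot": [0, 0, 0]}])

```text
time: 9.2
position: [0.6274, 0.14, 0.1845]
tool_rot: [3.142, -0.006, 0.005]
ft_force: [-0.1, 1.0, -1.5]
grip_width: 0.383
grip_force: 20.0
```

>>> send_rows(motion=[{"claw": -1, "slide": [-20, -32, 0], "delta_rot": [0, 0, 0]}, {"claw": -1, "slide": [-40, -64, 0], "delta_rot": [0, 0, 0]}, {"claw": -1, "slide": [-60, -96, 0], "delta_rot": [0, 0, 0]}, {"claw": -1, "slide": [-80, -127, 0], "delta_rot": [0, 0, 0]}, {"claw": -1, "slide": [-100, -159, 0], "delta_rot": [0, 0, 0]}])

```text
time: 9.7
position: [0.5238, 0.3016, 0.1822]
tool_rot: [3.141, 0.001, -0.002]
ft_force: [0.2, 0.5, -1.7]
grip_width: 0.381
grip_force: 20.0
```

>>> send_rows(motion=[{"claw": -1, "slide": [-18, -28, 0], "delta_rot": [0, 0, 0]}, {"claw": -1, "slide": [-27, -42, 0], "delta_rot": [0, 0, 0]}, {"claw": -1, "slide": [-27, -42, 15], "delta_rot": [0, 0, 0]}, {"claw": -1, "slide": [-27, -42, 45], "delta_rot": [0, 0, 0]}, {"claw": -1, "slide": [-27, -42, 70], "delta_rot": [0, 0, 0]}])

```text
time: 10.2
position: [0.5003, 0.3389, 0.11]
tool_rot: [3.139, -0.004, -0.0]
ft_force: [-0.5, 0.6, -1.6]
grip_width: 0.382
grip_force: 20.0
```

>>> send_rows(motion=[{"claw": -1, "slide": [0, 0, 4], "delta_rot": [0, 0, 0]}, {"claw": -1, "slide": [0, 0, 7], "delta_rot": [0, 0, 0]}, {"claw": -1, "slide": [0, 0, 8], "delta_rot": [0, 0, 0]}, {"claw": -1, "slide": [0, 0, 8], "delta_rot": [0, 0, 0]}])

```text
time: 10.6
position: [0.5009, 0.3379, 0.1052]
tool_rot: [3.136, -0.006, 0.0]
ft_force: [-2.2, -6.1, 7.3]
grip_width: 0.383
grip_force: 20.0
```

>>> send_rows(motion=[{"claw": 0.2, "slide": [0, 0, -1], "delta_rot": [0, 0, 0]}, {"claw": 0.2, "slide": [0, 0, -3], "delta_rot": [0, 0, 0]}, {"claw": 0.2, "slide": [0, 0, -3], "delta_rot": [0, 0, 0]}, {"claw": 0.2, "slide": [0, 0, -20], "delta_rot": [0, 0, 0]}, {"claw": 0.2, "slide": [0, 0, -65], "delta_rot": [0, 0, 0]}])

```text
time: 11.1
position: [0.4972, 0.34, 0.1669]
tool_rot: [3.138, 0.0, -0.011]
ft_force: [0.5, -0.4, 1.3]
grip_width: 0.593
grip_force: 0.0
```

>>> send_rows(motion=[{"claw": 0.2, "slide": [10, 28, -30], "delta_rot": [0, 0, 0]}, {"claw": 0.2, "slide": [25, 70, -35], "delta_rot": [0, 0, 0]}, {"claw": 0.2, "slide": [40, 115, -35], "delta_rot": [0, 0, 0]}, {"claw": 0.2, "slide": [55, 160, -35], "delta_rot": [0, 0, 0]}, {"claw": 0.2, "slide": [70, 205, -35], "delta_rot": [0, 0, 0]}])

```text
time: 11.6
position: [0.5699, 0.1354, 0.2063]
tool_rot: [-3.141, -0.001, -0.004]
ft_force: [2.3, -0.0, 0.5]
grip_width: 0.604
grip_force: 0.0
```

>>> send_rows(motion=[{"claw": 0.2, "slide": [15, 45, 0], "delta_rot": [0, 0, 0]}, {"claw": 0.2, "slide": [30, 90, 0], "delta_rot": [0, 0, 0]}, {"claw": 0.2, "slide": [45, 130, 0], "delta_rot": [0, 0, 0]}, {"claw": 0.2, "slide": [60, 169, 0], "delta_rot": [0, 0, 0]}, {"claw": 0.2, "slide": [60, 169, 0], "delta_rot": [0, 0, 0]}])

```text
time: 12.1
position: [0.6308, -0.0413, 0.2051]
tool_rot: [3.137, -0.017, 0.002]
ft_force: [-0.7, -0.3, -0.1]
grip_width: 0.604
grip_force: 0.0
```

>>> send_rows(motion=[{"claw": 0.2, "slide": [0, 0, 0], "delta_rot": [0, 0, 0]}, {"claw": 0.2, "slide": [0, 0, 0], "delta_rot": [0, 0, 0]}])

```text
time: 12.3
position: [0.6292, -0.0302, 0.2053]
tool_rot: [-3.14, -0.003, -0.001]
ft_force: [0.4, 0.1, 1.2]
grip_width: 0.602
grip_force: 0.0
```

>>> send_rows(motion=[{"claw": 0.2, "slide": [0, 2, 35], "delta_rot": [0, 0, 0]}, {"claw": 0.2, "slide": [0, 2, 70], "delta_rot": [0, 0, 0]}, {"claw": 0.2, "slide": [0, 2, 88], "delta_rot": [0, 0, 0]}, {"claw": 0.2, "slide": [0, 2, 88], "delta_rot": [0, 0, 0]}])

```text
time: 12.7
position: [0.6267, -0.032, 0.1138]
tool_rot: [-3.141, -0.005, 0.009]
ft_force: [-1.3, 0.1, -0.1]
grip_width: 0.597
grip_force: 0.0
```

>>> send_rows(motion=[{"claw": -1, "slide": [0, 0, 0], "delta_rot": [0, 0, 0]}, {"claw": -1, "slide": [0, 0, 0], "delta_rot": [0, 0, 0]}, {"claw": -1, "slide": [0, 0, 0], "delta_rot": [0, 0, 0]}, {"claw": -1, "slide": [0, 0, 0], "delta_rot": [0, 0, 0]}, {"claw": -1, "slide": [0, 0, 0], "delta_rot": [0, 0, 0]}], grip_force=20)

```text
time: 13.2
position: [0.6302, -0.0338, 0.1181]
tool_rot: [-3.141, -0.0, -0.004]
ft_force: [-1.4, 1.3, 5.3]
grip_width: 0.362
grip_force: 19.8
```

>>> send_rows(motion=[{"claw": -1, "slide": [0, 0, -15], "delta_rot": [0, 0, 0]}, {"claw": -1, "slide": [0, 0, -40], "delta_rot": [0, 0, 0]}, {"claw": -1, "slide": [0, 0, -65], "delta_rot": [0, 0, 0]}, {"claw": -1, "slide": [-3, -16, -75], "delta_rot": [0, 0, 0]}, {"claw": -1, "slide": [-6, -42, -75], "delta_rot": [0, 0, 0]}])

```text
time: 13.7
position: [0.624, 0.0066, 0.1936]
tool_rot: [3.14, -0.007, 0.005]
ft_force: [0.2, 0.3, -1.6]
grip_width: 0.361
grip_force: 19.7
```

>>> send_rows(motion=[{"claw": -1, "slide": [-5, -38, 0], "delta_rot": [0, 0, 0]}, {"claw": -1, "slide": [-10, -76, 0], "delta_rot": [0, 0, 0]}, {"claw": -1, "slide": [-15, -114, 0], "delta_rot": [0, 0, 0]}, {"claw": -1, "slide": [-20, -152, 0], "delta_rot": [0, 0, 0]}, {"claw": -1, "slide": [-25, -190, 0], "delta_rot": [0, 0, 0]}])

```text
time: 14.2
position: [0.5967, 0.2003, 0.1912]
tool_rot: [3.141, 0.001, -0.002]
ft_force: [1.2, -0.5, -1.6]
grip_width: 0.362
grip_force: 19.7
```

>>> send_rows(motion=[{"claw": -1, "slide": [-5, -38, 0], "delta_rot": [0, 0, 0]}, {"claw": -1, "slide": [-10, -76, 0], "delta_rot": [0, 0, 0]}, {"claw": -1, "slide": [-15, -114, 0], "delta_rot": [0, 0, 0]}, {"claw": -1, "slide": [-18, -136, 0], "delta_rot": [0, 0, 0]}, {"claw": -1, "slide": [-19, -143, 0], "delta_rot": [0, 0, 0]}])

```text
time: 14.7
position: [0.5759, 0.3457, 0.1911]
tool_rot: [-3.14, -0.01, 0.004]
ft_force: [-0.7, 0.4, -2.2]
grip_width: 0.359
grip_force: 19.7
```

>>> send_rows(motion=[{"claw": -1, "slide": [0, 0, 20], "delta_rot": [0, 0, 0]}, {"claw": -1, "slide": [0, 0, 50], "delta_rot": [0, 0, 0]}, {"claw": -1, "slide": [0, 0, 70], "delta_rot": [0, 0, 0]}, {"claw": -1, "slide": [0, 0, 75], "delta_rot": [0, 0, 0]}, {"claw": -1, "slide": [0, 0, 77], "delta_rot": [0, 0, 0]}])

```text
time: 15.2
position: [0.5794, 0.3397, 0.1145]
tool_rot: [3.14, -0.002, -0.0]
ft_force: [0.6, -0.4, -1.0]
grip_width: 0.36
grip_force: 19.8
```

>>> send_rows(motion=[{"claw": -1, "slide": [0, 0, 2], "delta_rot": [0, 0, 0]}, {"claw": -1, "slide": [0, 0, 3], "delta_rot": [0, 0, 0]}, {"claw": -1, "slide": [0, 0, 3], "delta_rot": [0, 0, 0]}])

```text
time: 15.5
position: [0.5802, 0.3406, 0.1141]
tool_rot: [3.141, -0.001, 0.004]
ft_force: [-1.6, -2.7, 5.6]
grip_width: 0.362
grip_force: 19.9
```

>>> send_rows(motion=[{"claw": 0.2, "slide": [0, 0, -1], "delta_rot": [0, 0, 0]}, {"claw": 0.2, "slide": [0, 0, -2], "delta_rot": [0, 0, 0]}, {"claw": 0.2, "slide": [0, 0, -2], "delta_rot": [0, 0, 0]}, {"claw": 0.2, "slide": [0, 0, -25], "delta_rot": [0, 0, 0]}, {"claw": 0.2, "slide": [0, 0, -70], "delta_rot": [0, 0, 0]}])

```text
time: 16.0
position: [0.5773, 0.339, 0.178]
tool_rot: [3.138, -0.0, -0.011]
ft_force: [0.4, 0.4, -0.1]
grip_width: 0.595
grip_force: 0.0
```

>>> send_rows(motion=[{"claw": 1, "slide": [14, 40, -16], "delta_rot": [0, 0, 0]}, {"claw": 1, "slide": [28, 80, -35], "delta_rot": [0, 0, 0]}, {"claw": 1, "slide": [42, 120, -50], "delta_rot": [0, 0, 0]}, {"claw": 1, "slide": [56, 160, -65], "delta_rot": [0, 0, 0]}, {"claw": 1, "slide": [70, 205, -75], "delta_rot": [0, 0, 0]}])

```text
time: 16.5
position: [0.6498, 0.1353, 0.2581]
tool_rot: [-3.141, -0.002, -0.003]
ft_force: [0.9, 0.5, -0.7]
grip_width: 0.949
grip_force: 0.0
```

>>> send_rows(motion=[{"claw": 1, "slide": [15, 45, -10], "delta_rot": [0, 0, 0]}, {"claw": 1, "slide": [30, 90, -20], "delta_rot": [0, 0, 0]}, {"claw": 1, "slide": [30, 90, -20], "delta_rot": [0, 0, 0]}, {"claw": 1, "slide": [30, 90, -20], "delta_rot": [0, 0, 0]}])

```text
time: 16.9
position: [0.6797, 0.0438, 0.2763]
tool_rot: [-3.141, 0.006, -0.0]
ft_force: [-0.2, 0.6, 0.2]
grip_width: 0.995
grip_force: 0.0
```

```bash
python3 - <<'E'
from h import *
import pickle
w=snap('wrist','w2.png');s=snap('scene','s2.png');pickle.dump((w,s),open('w2.pkl','wb'))
print(np.array(w['pose']).round(3),ctrl.get_state()['position'])
a=cv2.convertScaleAbs(w['color'],alpha=1.5)[60:300,130:530]
b=cv2.convertScaleAbs(s['color'],alpha=1.5)[160:400,230:550]
cv2.imwrite('pics/c2.png',np.vstack([cv2.resize(a,(800,300)) if 0 else cv2.resize(a,(560,336)),cv2.resize(b,(560,264))]))
E
```

```text
[[-0.003 -0.963 -0.269  0.751]
 [-1.     0.003  0.002  0.044]
 [-0.001  0.269 -0.963  0.417]
 [ 0.     0.     0.     1.   ]] [0.67871432 0.04762608 0.27623772]
```

View pics/c2.png

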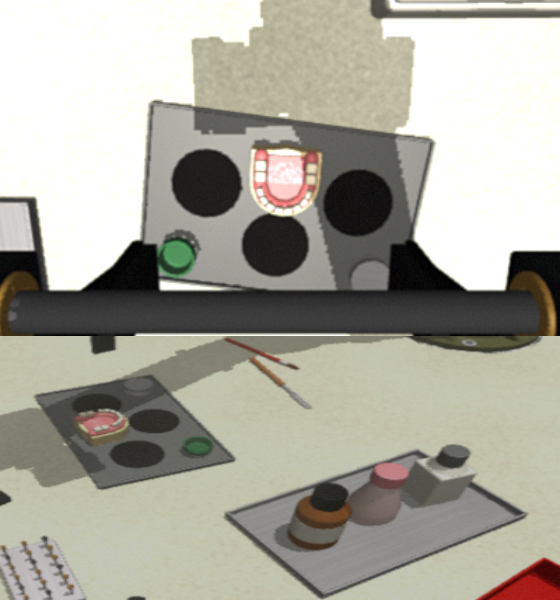

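The view shows the three bare black pads and the cast between them. The dish is untouched, and all three bottles stand upright in the side tray. Next I measure the pads, the cast, the stand and the dish.

```bash
cat > m.py <<'E'
from caps import *
w,s=pickle.load(open('w2.pkl','rb'));t0,s0=pickle.load(open('ts.pkl','rb'))
for n,im in(('w',w),('s',s)):
    g=im['color'].max(2);m=(g<(28 if n=='w' else 38)).astype(np.uint8)
    for c in cv2.findContours(cv2.morphologyEx(m,cv2.MORPH_OPEN,np.ones((3,3))),cv2.RETR_EXTERNAL,cv2.CHAIN_APPROX_NONE)[0]:
        M=cv2.moments(c)
        if 250<M['m00']<3500 and len(c)>5:
            u,v=M['m10']/M['m00'],M['m01']/M['m00']
            P=np.array([onz(im,*p,.007)[:2] for p in c[:,0]],np.float32)
            (x,y),r=cv2.minEnclosingCircle(P)
            if .02<r<.045 and .5<x<.75 and -.1<y<.2: print(n,'pad',onz(im,u,v,.007)[:2].round(4),round(r,4),np.round((x,y),4),M['m00'])
for n,im,roi in(('w',w,(285,90,130,140)),('t',t0,(288,150,35,38))):
    x,y,a,b=roi;sub=im['color'][y:y+b,x:x+a];hsv=cv2.cvtColor(sub,cv2.COLOR_BGR2HSV)
    sub=sub.astype(int)
    m=((sub[:,:,2]-sub[:,:,0]>22)).astype(np.uint8)
    c=max(cv2.findContours(m,cv2.RETR_EXTERNAL,cv2.CHAIN_APPROX_NONE)[0],key=cv2.contourArea)
    print(n,cv2.boundingRect(c+np.array([x,y])))
    for z in(.004,.028):
        P=np.array([onz(im,*p,z)[:2] for p in cv2.convexHull(c+np.array([x,y]))[:,0]],np.float32)
        print(n,z,cv2.minAreaRect(P),P.min(0),P.max(0))
    vis=cv2.drawContours(im['color'].copy(),[c+np.array([x,y])],-1,(255,255,0),1)[y:y+b,x:x+a]
    cv2.imwrite(f'pics/v_{n}.png',cv2.resize(vis,None,fx=4,fy=4,interpolation=cv2.INTER_NEAREST))
E
python3 m.py; python3 - <<'E'
import cv2,numpy as np
a=cv2.imread('pics/v_w.png');b=cv2.imread('pics/v_t.png');b=cv2.resize(b,None,fx=2,fy=2)
o=np.zeros((560,800,3),np.uint8);o[:a.shape[0],:a.shape[1]]=a[:560];o[:b.shape[0],520:520+b.shape[1]]=b[:560,:280];cv2.imwrite('pics/v.png',cv2.convertScaleAbs(o,alpha=1.4))
E
```

```text
w pad [0.5891 0.0437] 0.0306 [0.5889 0.0435] 1475.5
w pad [ 0.63   -0.0323] 0.0315 [ 0.6292 -0.0323] 1706.0
w pad [0.6491 0.1057] 0.0307 [0.6487 0.1059] 1677.0
s pad [0.6515 0.1091] 0.0309 [0.651  0.1085] 521.0
s pad [0.5918 0.0476] 0.0312 [0.5916 0.0469] 428.5
s pad [ 0.6297 -0.0347] 0.0318 [ 0.6317 -0.03  ] 300.0
w (308, 164, 52, 50)
w 0.004 ((0.6499395370483398, 0.03423505648970604), (0.06456788629293442, 0.06430217623710632), 89.82732391357422) [0.61776596 0.00191201] [0.6821756  0.06649134]
w 0.028 ((0.6558374762535095, 0.034795038402080536), (0.060815680772066116, 0.06056540086865425), 89.82720184326172) [0.62553346 0.00435035] [0.6862001  0.06517679]
t (293, 161, 25, 26)
t 0.004 ((0.6572187542915344, 0.03530244901776314), (0.06000235304236412, 0.06296566873788834), 89.79058837890625) [0.6257262  0.00527024] [0.68879306 0.06523459]
t 0.028 ((0.653556227684021, 0.0341714508831501), (0.05865322798490524, 0.06155000999569893), 89.79069519042969) [0.6227718 0.0048145] [0.68442065 0.06343061]
```

View pics/v.png

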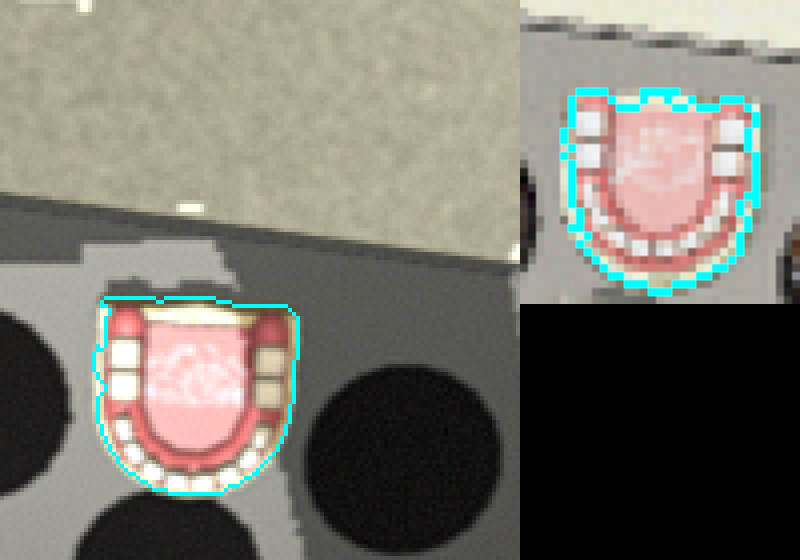

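The masks follow the cast outline: origin about (0.656, 0.034), yaw about -2.5°. The pads are at (0.630,-0.032), (0.589,0.044) and (0.649,0.106).

>>> send_rows(motion=[{"claw": 1, "slide": [-5, 4, 45], "delta_rot": [0, 0, 0.02]}, {"claw": 1, "slide": [-10, 8, 90], "delta_rot": [0, 0, 0.04]}, {"claw": 1, "slide": [-15, 12, 130], "delta_rot": [0, 0, 0.04]}, {"claw": 1, "slide": [-17, 13, 165], "delta_rot": [0, 0, 0.04]}, {"claw": 1, "slide": [-17, 13, 165], "delta_rot": [0, 0, 0.04]}])

```text
time: 17.5
position: [0.6573, 0.0342, 0.1057]
tool_rot: [3.141, -0.058, -0.018]
ft_force: [-0.7, 0.4, 0.5]
grip_width: 1.0
grip_force: 0.0
```

>>> send_rows(motion=[{"claw": 1, "slide": [0, 0, 0], "delta_rot": [0, 0, 0]}, {"claw": 1, "slide": [0, 0, 0], "delta_rot": [0, 0, 0]}, {"claw": 1, "slide": [0, 0, 0], "delta_rot": [0, 0, 0]}])

```text
time: 17.8
position: [0.6639, 0.0337, 0.1143]
tool_rot: [-3.141, 0.062, -0.007]
ft_force: [-0.8, -0.7, -0.5]
grip_width: 0.998
grip_force: 0.0
```

>>> send_rows(motion=[{"claw": 1, "slide": [-2, 0, 25], "delta_rot": [0, 0, 0]}, {"claw": 1, "slide": [-2, 0, 50], "delta_rot": [0, 0, 0]}, {"claw": 1, "slide": [-2, 0, 70], "delta_rot": [0, 0, 0]}, {"claw": 1, "slide": [-2, 0, 78], "delta_rot": [0, 0, 0]}, {"claw": 1, "slide": [-2, 0, 78], "delta_rot": [0, 0, 0]}])

```text
time: 18.3
position: [0.6601, 0.0329, 0.0335]
tool_rot: [3.141, -0.063, -0.001]
ft_force: [-1.1, 0.1, 0.1]
grip_width: 1.001
grip_force: 0.0
```

>>> send_rows(motion=[{"claw": 1, "slide": [0, 0, 0], "delta_rot": [0, 0, 0]}, {"claw": 1, "slide": [0, 0, 0], "delta_rot": [0, 0, 0]}])

```text
time: 18.5
position: [0.6615, 0.033, 0.0353]
tool_rot: [-3.141, 0.063, -0.005]
ft_force: [0.5, -0.0, -1.0]
grip_width: 1.001
grip_force: 0.0
```

>>> send_rows(motion=[{"claw": 1, "slide": [0, 0, 3], "delta_rot": [0, 0, 0]}, {"claw": 0, "slide": [0, 0, 3], "delta_rot": [0, 0, 0]}, {"claw": -1, "slide": [0, 0, 3], "delta_rot": [0, 0, 0]}, {"claw": -1, "slide": [0, 0, 3], "delta_rot": [0, 0, 0]}, {"claw": -1, "slide": [0, 0, 3], "delta_rot": [0, 0, 0]}], grip_force=25)

```text
time: 19.0
position: [0.6602, 0.0329, 0.0306]
tool_rot: [-3.141, 0.063, -0.0]
ft_force: [0.0, 2.9, -0.3]
grip_width: 0.72
grip_force: 0.7
```

>>> send_rows(motion=[{"claw": -1, "slide": [0, 0, 0], "delta_rot": [0, 0, 0]}, {"claw": -1, "slide": [0, 0, 0], "delta_rot": [0, 0, 0]}, {"claw": -1, "slide": [0, 0, 0], "delta_rot": [0, 0, 0]}, {"claw": -1, "slide": [0, 0, 0], "delta_rot": [0, 0, 0]}])

```text
time: 19.4
position: [0.6602, 0.0331, 0.0305]
tool_rot: [-3.141, 0.063, -0.0]
ft_force: [-0.0, 1.5, 0.4]
grip_width: 0.688
grip_force: 25.0
```

```bash
python3 - <<'E'
from caps import *
t,s=pickle.load(open('ts.pkl','rb'))
g=cv2.cvtColor(t['color'],cv2.COLOR_BGR2GRAY)
c=cv2.HoughCircles(cv2.GaussianBlur(g[200:285,415:510],(3,3),0),cv2.HOUGH_GRADIENT,1,30,param1=80,param2=15,minRadius=17,maxRadius=26)
print(c)
for x,y,r in c[0]:
    p=onz(t,x+415,y+200,.05);print(p.round(4),r*.1/42, [np.round(proj(s,p),1)])
g=cv2.cvtColor(s['color'],cv2.COLOR_BGR2GRAY);print('scene')
z=[p-np.array([0,0,0]) for p in[onz(t,461,242,.05)]]
cv2.imwrite('pics/st.png',cv2.resize(cv2.convertScaleAbs(np.hstack([t['color'][205:285,415:510],s['color'][100:180,235:330]]),alpha=1.4),None,fx=4,fy=4,interpolation=cv2.INTER_CUBIC))
E
```

```text
[[[42.5 41.5 20. ]]]
[ 0.4877 -0.3248  0.05  ] 0.04761905 [array([280.5, 125.6])]
scene
```

View pics/st.png

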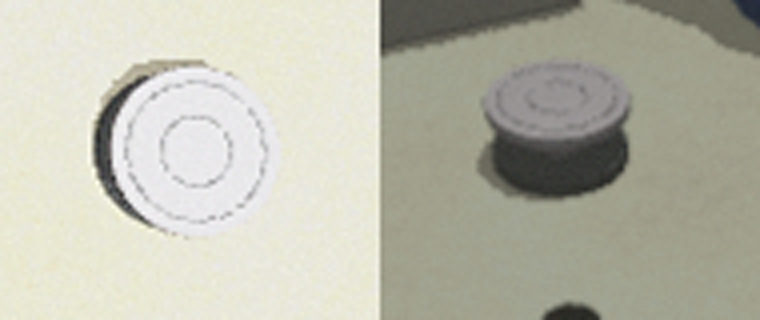

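The cast is gripped at 60 mm wide. The crops put the stand disc centre at about (463.8,242.8) in the top view and (279.3,124.3) in the scene view.

```bash
python3 - <<'E'
from caps import *
t,s=pickle.load(open('ts.pkl','rb'))
print(tri(t,(463.4,242.3),s,(278.9,124.0)),onz(t,463.4,242.3,.05),onz(s,278.9,124,.05))
E
```

```text
(array([ 0.48549995, -0.33956775,  0.04631431]), np.float64(0.00028575629840078766)) [ 0.48577268 -0.33855922  0.05      ] [ 0.48775651 -0.33412123  0.05      ]
```

>>> send_rows(motion=[{"claw": -1, "slide": [0, 0, -10], "delta_rot": [0, 0, 0]}, {"claw": -1, "slide": [0, 0, -35], "delta_rot": [0, 0, 0]}, {"claw": -1, "slide": [0, 0, -70], "delta_rot": [0, 0, 0]}, {"claw": -1, "slide": [0, 0, -100], "delta_rot": [0, 0, 0]}, {"claw": -1, "slide": [0, 0, -110], "delta_rot": [0, 0, 0]}])

```text
time: 19.9
position: [0.6621, 0.0329, 0.1448]
tool_rot: [3.141, -0.064, 0.009]
ft_force: [0.7, 1.2, -1.3]
grip_width: 0.686
grip_force: 25.0
```

>>> send_rows(motion=[{"claw": -1, "slide": [-10, 25, 0], "delta_rot": [0, 0, 0]}, {"claw": -1, "slide": [-25, 62, 0], "delta_rot": [0, 0, 0]}, {"claw": -1, "slide": [-40, 99, 0], "delta_rot": [0, 0, 0]}, {"claw": -1, "slide": [-56, 137, 0], "delta_rot": [0, 0, 0]}, {"claw": -1, "slide": [-72, 176, 0], "delta_rot": [0, 0, 0]}])

```text
time: 20.4
position: [0.5795, -0.1415, 0.1395]
tool_rot: [-3.141, 0.063, 0.003]
ft_force: [0.6, -0.8, -2.6]
grip_width: 0.685
grip_force: 25.0
```

>>> send_rows(motion=[{"claw": -1, "slide": [-16, 40, 0], "delta_rot": [0, 0, 0]}, {"claw": -1, "slide": [-32, 80, 0], "delta_rot": [0, 0, 0]}, {"claw": -1, "slide": [-48, 118, 0], "delta_rot": [0, 0, 0]}, {"claw": -1, "slide": [-62, 152, 0], "delta_rot": [0, 0, 0]}, {"claw": -1, "slide": [-72, 176, 0], "delta_rot": [0, 0, 0]}])

```text
time: 20.9
position: [0.4993, -0.3163, 0.1394]
tool_rot: [3.14, -0.069, -0.004]
ft_force: [0.4, 0.2, -2.7]
grip_width: 0.69
grip_force: 25.0
```

>>> send_rows(motion=[{"claw": -1, "slide": [-8, 20, 0], "delta_rot": [0, 0, 0]}, {"claw": -1, "slide": [-10, 25, 0], "delta_rot": [0, 0, 0]}, {"claw": -1, "slide": [-10, 25, 0], "delta_rot": [0, 0, 0]}, {"claw": -1, "slide": [-10, 25, 0], "delta_rot": [0, 0, 0]}])

```text
time: 21.3
position: [0.4919, -0.3358, 0.1402]
tool_rot: [-3.14, 0.06, 0.0]
ft_force: [0.1, 0.2, -2.2]
grip_width: 0.686
grip_force: 25.0
```

```bash
python3 - <<'E'
from h import *
print(ctrl.get_state()['position'].round(4));w=snap('wrist','w3.png')
print(proj(w,[.486,-.338,.05]))
E
```

```text
[ 0.4919 -0.3358  0.1402]
(np.float64(329.4288936600138), np.float64(216.69531222008445))
```

View pics/w3.png

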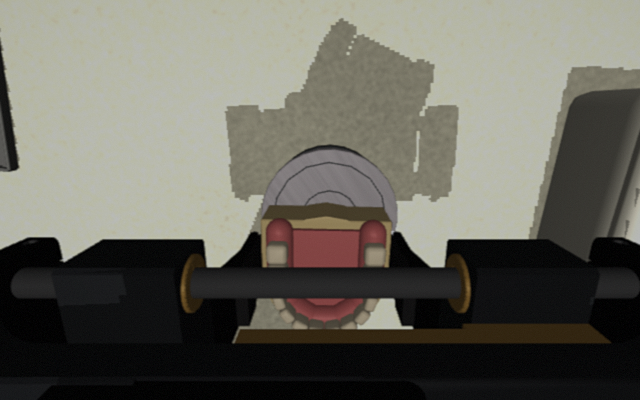

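The wrist view shows the disc spanning columns 262–397, so its centre column is about 329.5. That agrees with the projected centre (329,217), so I lower the cast.

>>> send_rows(motion=[{"claw": -1, "slide": [0, 2, 20], "delta_rot": [0, 0, 0]}, {"claw": -1, "slide": [0, 2, 40], "delta_rot": [0, 0, 0]}, {"claw": -1, "slide": [0, 2, 53], "delta_rot": [0, 0, 0]}, {"claw": -1, "slide": [0, 2, 58], "delta_rot": [0, 0, 0]}, {"claw": -1, "slide": [0, 2, 60], "delta_rot": [0, 0, 0]}])

```text
time: 21.85
position: [0.4914, -0.3388, 0.0802]
tool_rot: [-3.14, 0.061, 0.001]
ft_force: [0.2, -1.0, -2.4]
grip_width: 0.687
grip_force: 25.0
```

>>> send_rows(motion=[{"claw": -1, "slide": [0, 0, 1], "delta_rot": [0, 0, 0]}, {"claw": -1, "slide": [0, 0, 2], "delta_rot": [0, 0, 0]}, {"claw": -1, "slide": [0, 0, 2], "delta_rot": [0, 0, 0]}])

```text
time: 22.15
position: [0.4915, -0.3399, 0.0792]
tool_rot: [3.14, -0.063, 0.001]
ft_force: [-0.3, -0.7, -1.4]
grip_width: 0.691
grip_force: 25.0
```

>>> send_rows(motion=[{"claw": -1, "slide": [0, -1, 1], "delta_rot": [0, 0, 0]}, {"claw": -1, "slide": [0, -1, 2], "delta_rot": [0, 0, 0]}, {"claw": -1, "slide": [0, -1, 2], "delta_rot": [0, 0, 0]}])

```text
time: 22.45
position: [0.4911, -0.3386, 0.0766]
tool_rot: [3.141, -0.063, 0.0]
ft_force: [0.3, 0.6, -2.0]
grip_width: 0.689
grip_force: 25.0
```

>>> send_rows(motion=[{"claw": -1, "slide": [0, 0, 1], "delta_rot": [0, 0, 0]}, {"claw": -1, "slide": [0, 0, 1], "delta_rot": [0, 0, 0]}])

```text
time: 22.65
position: [0.4912, -0.3387, 0.0765]
tool_rot: [3.141, -0.063, -0.0]
ft_force: [-2.6, 1.9, 5.3]
grip_width: 0.689
grip_force: 25.0
```

>>> send_rows(motion=[{"claw": 0.8, "slide": [0, 0, -1], "delta_rot": [0, 0, 0]}, {"claw": 0.9, "slide": [0, 0, -1], "delta_rot": [0, 0, 0]}, {"claw": 1, "slide": [0, 0, -1], "delta_rot": [0, 0, 0]}, {"claw": 1, "slide": [0, 0, -1], "delta_rot": [0, 0, 0]}, {"claw": 1, "slide": [0, 0, -20], "delta_rot": [0, 0, 0]}])

```text
time: 23.15
position: [0.4893, -0.3376, 0.093]
tool_rot: [-3.138, 0.063, 0.007]
ft_force: [-0.0, -0.0, 0.2]
grip_width: 0.981
grip_force: 0.0
```

>>> send_rows(motion=[{"claw": 1, "slide": [0, 0, -40], "delta_rot": [0, 0, 0]}, {"claw": 1, "slide": [0, 0, -80], "delta_rot": [0, 0, -0.04]}, {"claw": 1, "slide": [10, -40, -100], "delta_rot": [0, 0, -0.04]}, {"claw": 1, "slide": [20, -80, -110], "delta_rot": [0, 0, -0.04]}, {"claw": 1, "slide": [30, -125, -115], "delta_rot": [0, 0, -0.04]}])

```text
time: 23.65
position: [0.527, -0.2148, 0.2123]
tool_rot: [3.14, -0.004, 0.004]
ft_force: [0.7, 0.4, -0.2]
grip_width: 0.999
grip_force: 0.0
```

```bash
python3 - <<'E'
from caps import *
print(ctrl.get_state()['position'].round(4))
t=snap('top','t4.png');s=snap('scene','s4.png');w=snap('wrist','w4.png');pickle.dump((w,t,s),open('w4.pkl','wb'))
a=t['color'][200:290,410:510];b=s['color'][80:180,230:330]
cv2.imwrite('pics/c4.png',cv2.convertScaleAbs(np.hstack([cv2.resize(a,(400,360)),cv2.resize(b,(400,360))]),alpha=1.4))
for z,n in((.05,'disc'),):print([np.round(proj(i,[.486,-.338,z]),1) for i in(t,s)])
E
```

```text
[ 0.527  -0.2148  0.2123]
[array([463.2, 242.2]), array([278.8, 123.2])]
```

View pics/c4.png

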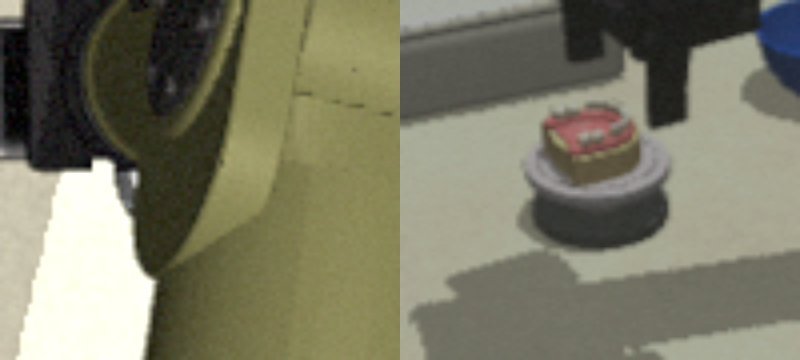

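The cast sits flat and near centre on the stand, with the disc centre at about (279,123) in the scene image. Next I return the bottles, round first.

>>> send_rows(motion=[{"claw": 0.2, "slide": [5, -48, 0], "delta_rot": [0, 0, 0]}, {"claw": 0.2, "slide": [10, -96, 0], "delta_rot": [0, 0, 0]}, {"claw": 0.2, "slide": [15, -144, 0], "delta_rot": [0, 0, 0]}, {"claw": 0.2, "slide": [20, -192, 0], "delta_rot": [0, 0, 0]}, {"claw": 0.2, "slide": [25, -240, 0], "delta_rot": [0, 0, 0]}])

```text
time: 24.3
position: [0.5512, 0.0253, 0.2103]
tool_rot: [3.141, -0.004, 0.0]
ft_force: [0.0, -0.5, 0.3]
grip_width: 0.648
grip_force: 0.0
```

>>> send_rows(motion=[{"claw": 0.2, "slide": [5, -48, 0], "delta_rot": [0, 0, 0]}, {"claw": 0.2, "slide": [10, -96, 0], "delta_rot": [0, 0, 0]}, {"claw": 0.2, "slide": [15, -144, 0], "delta_rot": [0, 0, 0]}, {"claw": 0.2, "slide": [20, -192, 5], "delta_rot": [0, 0, 0]}, {"claw": 0.2, "slide": [25, -240, 10], "delta_rot": [0, 0, 0]}])

```text
time: 24.8
position: [0.5773, 0.2651, 0.2]
tool_rot: [3.141, -0.004, 0.001]
ft_force: [0.2, 0.6, 0.4]
grip_width: 0.601
grip_force: 0.0
```

>>> send_rows(motion=[{"claw": 0.2, "slide": [2, -40, 0], "delta_rot": [0, 0, 0]}, {"claw": 0.2, "slide": [3, -74, 0], "delta_rot": [0, 0, 0]}, {"claw": 0.2, "slide": [3, -74, 0], "delta_rot": [0, 0, 0]}, {"claw": 0.2, "slide": [3, -74, 0], "delta_rot": [0, 0, 0]}, {"claw": 0.2, "slide": [3, -74, 0], "delta_rot": [0, 0, 0]}])

```text
time: 25.3
position: [0.5804, 0.3365, 0.1999]
tool_rot: [3.14, -0.005, -0.0]
ft_force: [0.1, -0.5, 0.3]
grip_width: 0.6
grip_force: 0.0
```

```bash
python3 - <<'E'
from caps import *
print(ctrl.get_state()['position'].round(4))
t=snap('top','t5.png');w=snap('wrist','w5.png')
a=t['color'][200:290,410:510];b=w['color'][0:400,160:560]
cv2.imwrite('pics/c5.png',cv2.convertScaleAbs(np.hstack([cv2.resize(a,(400,360),interpolation=cv2.INTER_CUBIC),cv2.resize(b,(400,360))]),alpha=1.4))
print(np.round(proj(t,[.486,-.338,.05]),1),np.round(proj(t,[.486,-.338,.08]),1))
for p in([.58,.341,.125],[.5,.34,.115],[.42,.341,.119]):print(np.round(proj(w,p),1))
E
```

```text
[0.5804 0.3365 0.1999]
[463.2 242.2] [467.3 242.3]
[319.  216.4]
[321.4 310.2]
[320.7 397.5]
```

View pics/c5.png

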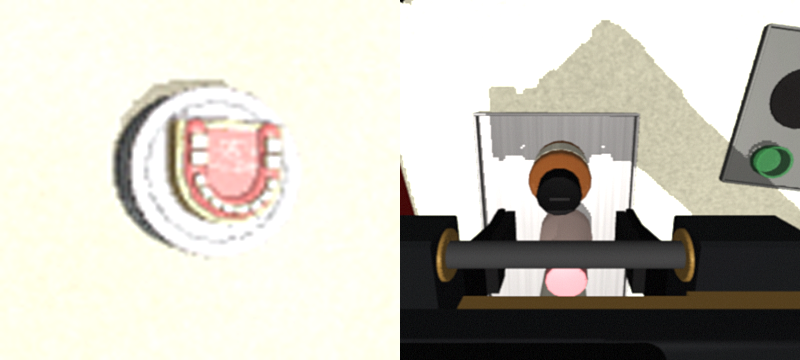

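The cast is centred on the disc, with both near crop (216,170) once parallax is allowed for. The bottles are standing as expected, so I regrip the round bottle.

>>> send_rows(motion=[{"claw": 0.2, "slide": [0, -4, 35], "delta_rot": [0, 0, 0]}, {"claw": 0.2, "slide": [0, -4, 70], "delta_rot": [0, 0, 0]}, {"claw": 0.2, "slide": [0, -4, 86], "delta_rot": [0, 0, 0]}, {"claw": 0.2, "slide": [0, -4, 86], "delta_rot": [0, 0, 0]}])

```text
time: 25.8
position: [0.5785, 0.3405, 0.1118]
tool_rot: [3.138, -0.003, -0.006]
ft_force: [0.0, 0.1, 0.6]
grip_width: 0.602
grip_force: 0.0
```

>>> send_rows(motion=[{"claw": -1, "slide": [0, 0, 0], "delta_rot": [0, 0, 0]}, {"claw": -1, "slide": [0, 0, 0], "delta_rot": [0, 0, 0]}, {"claw": -1, "slide": [0, 0, 0], "delta_rot": [0, 0, 0]}, {"claw": -1, "slide": [0, 0, 0], "delta_rot": [0, 0, 0]}, {"claw": -1, "slide": [0, 0, 0], "delta_rot": [0, 0, 0]}], grip_force=20)

```text
time: 26.3
position: [0.5802, 0.3431, 0.1161]
tool_rot: [-3.141, 0.001, -0.004]
ft_force: [0.1, -1.4, 6.0]
grip_width: 0.365
grip_force: 19.9
```

>>> send_rows(motion=[{"claw": -1, "slide": [0, 0, -15], "delta_rot": [0, 0, 0]}, {"claw": -1, "slide": [0, 0, -40], "delta_rot": [0, 0, 0]}, {"claw": -1, "slide": [0, 0, -65], "delta_rot": [0, 0, 0]}, {"claw": -1, "slide": [2, 16, -75], "delta_rot": [0, 0, 0]}, {"claw": -1, "slide": [6, 46, -75], "delta_rot": [0, 0, 0]}])

```text
time: 26.8
position: [0.5846, 0.2997, 0.1919]
tool_rot: [-3.138, -0.008, -0.004]
ft_force: [0.4, -0.6, -1.9]
grip_width: 0.361
grip_force: 19.9
```

>>> send_rows(motion=[{"claw": -1, "slide": [5, 38, 0], "delta_rot": [0, 0, 0]}, {"claw": -1, "slide": [10, 76, 0], "delta_rot": [0, 0, 0]}, {"claw": -1, "slide": [15, 114, 0], "delta_rot": [0, 0, 0]}, {"claw": -1, "slide": [20, 152, 0], "delta_rot": [0, 0, 0]}, {"claw": -1, "slide": [25, 190, 0], "delta_rot": [0, 0, 0]}])

```text
time: 27.3
position: [0.6097, 0.1039, 0.1891]
tool_rot: [3.141, -0.002, -0.002]
ft_force: [1.6, -0.2, -1.7]
grip_width: 0.36
grip_force: 20.0
```

>>> send_rows(motion=[{"claw": -1, "slide": [5, 38, 0], "delta_rot": [0, 0, 0]}, {"claw": -1, "slide": [10, 76, 0], "delta_rot": [0, 0, 0]}, {"claw": -1, "slide": [15, 112, 0], "delta_rot": [0, 0, 0]}, {"claw": -1, "slide": [18, 132, 0], "delta_rot": [0, 0, 0]}, {"claw": -1, "slide": [19, 140, 0], "delta_rot": [0, 0, 0]}])

```text
time: 27.8
position: [0.6285, -0.0382, 0.1888]
tool_rot: [3.14, -0.01, -0.002]
ft_force: [0.7, 0.1, -1.2]
grip_width: 0.36
grip_force: 20.0
```

>>> send_rows(motion=[{"claw": -1, "slide": [0, 0, 20], "delta_rot": [0, 0, 0]}, {"claw": -1, "slide": [0, 0, 45], "delta_rot": [0, 0, 0]}, {"claw": -1, "slide": [0, 0, 62], "delta_rot": [0, 0, 0]}, {"claw": -1, "slide": [0, 0, 64], "delta_rot": [0, 0, 0]}, {"claw": -1, "slide": [0, 0, 64], "delta_rot": [0, 0, 0]}])

```text
time: 28.3
position: [0.6289, -0.0324, 0.1253]
tool_rot: [-3.141, -0.001, 0.001]
ft_force: [0.2, -0.7, -0.3]
grip_width: 0.359
grip_force: 19.9
```

>>> send_rows(motion=[{"claw": -1, "slide": [1, 0, 2], "delta_rot": [0, 0, 0]}, {"claw": -1, "slide": [1, 0, 4], "delta_rot": [0, 0, 0]}, {"claw": -1, "slide": [1, 0, 5], "delta_rot": [0, 0, 0]}, {"claw": -1, "slide": [1, 0, 6], "delta_rot": [0, 0, 0]}, {"claw": -1, "slide": [1, 0, 6], "delta_rot": [0, 0, 0]}])

```text
time: 28.8
position: [0.6306, -0.033, 0.1201]
tool_rot: [3.141, -0.0, 0.002]
ft_force: [-0.0, -0.6, 0.6]
grip_width: 0.359
grip_force: 19.9
```

>>> send_rows(motion=[{"claw": -1, "slide": [0, 0, 1], "delta_rot": [0, 0, 0]}, {"claw": -1, "slide": [0, 0, 1], "delta_rot": [0, 0, 0]}])

```text
time: 29.0
position: [0.6311, -0.0331, 0.1201]
tool_rot: [3.141, -0.001, 0.004]
ft_force: [-0.6, -0.6, 5.7]
grip_width: 0.362
grip_force: 19.9
```

>>> send_rows(motion=[{"claw": 0.2, "slide": [0, 0, -1], "delta_rot": [0, 0, 0]}, {"claw": 0.2, "slide": [0, 0, -1], "delta_rot": [0, 0, 0]}, {"claw": 0.2, "slide": [0, 0, -1], "delta_rot": [0, 0, 0]}, {"claw": 0.2, "slide": [0, 0, -25], "delta_rot": [0, 0, 0]}, {"claw": 0.2, "slide": [0, 0, -70], "delta_rot": [0, 0, 0]}])

```text
time: 29.5
position: [0.6274, -0.0333, 0.1851]
tool_rot: [-3.141, 0.0, 0.013]
ft_force: [1.4, -1.0, -0.7]
grip_width: 0.593
grip_force: 0.0
```

>>> send_rows(motion=[{"claw": 0.2, "slide": [-14, -40, -10], "delta_rot": [0, 0, 0]}, {"claw": 0.2, "slide": [-30, -85, -10], "delta_rot": [0, 0, 0]}, {"claw": 0.2, "slide": [-46, -130, -10], "delta_rot": [0, 0, 0]}, {"claw": 0.2, "slide": [-62, -175, -10], "delta_rot": [0, 0, 0]}, {"claw": 0.2, "slide": [-78, -220, -10], "delta_rot": [0, 0, 0]}])

```text
time: 30.0
position: [0.5512, 0.1886, 0.1985]
tool_rot: [3.141, -0.001, 0.0]
ft_force: [-0.0, 0.8, -0.6]
grip_width: 0.599
grip_force: 0.0
```

>>> send_rows(motion=[{"claw": 0.2, "slide": [-15, -44, 0], "delta_rot": [0, 0, 0]}, {"claw": 0.2, "slide": [-30, -88, 0], "delta_rot": [0, 0, 0]}, {"claw": 0.2, "slide": [-45, -130, 0], "delta_rot": [0, 0, 0]}, {"claw": 0.2, "slide": [-52, -152, 0], "delta_rot": [0, 0, 0]}, {"claw": 0.2, "slide": [-52, -152, 0], "delta_rot": [0, 0, 0]}])

```text
time: 30.5
position: [0.4969, 0.3441, 0.1986]
tool_rot: [-3.139, -0.013, 0.002]
ft_force: [-0.2, 0.2, 0.4]
grip_width: 0.602
grip_force: 0.0
```

>>> send_rows(motion=[{"claw": 0.2, "slide": [0, 0, 0], "delta_rot": [0, 0, 0]}, {"claw": 0.2, "slide": [0, 0, 0], "delta_rot": [0, 0, 0]}, {"claw": 0.2, "slide": [0, 0, 0], "delta_rot": [0, 0, 0]}])

```text
time: 30.8
position: [0.5013, 0.3372, 0.1983]
tool_rot: [3.141, -0.005, 0.0]
ft_force: [0.6, -0.6, -0.2]
grip_width: 0.605
grip_force: 0.0
```

>>> send_rows(motion=[{"claw": 0.2, "slide": [0, -2, 35], "delta_rot": [0, 0, 0]}, {"claw": 0.2, "slide": [0, -2, 70], "delta_rot": [0, 0, 0]}, {"claw": 0.2, "slide": [0, -2, 92], "delta_rot": [0, 0, 0]}, {"claw": 0.2, "slide": [0, -2, 92], "delta_rot": [0, 0, 0]}])

```text
time: 31.2
position: [0.499, 0.338, 0.103]
tool_rot: [3.138, -0.003, -0.009]
ft_force: [-0.5, -0.1, -0.3]
grip_width: 0.603
grip_force: 0.0
```

>>> send_rows(motion=[{"claw": -1, "slide": [0, 0, 0], "delta_rot": [0, 0, 0]}, {"claw": -1, "slide": [0, 0, 0], "delta_rot": [0, 0, 0]}, {"claw": -1, "slide": [0, 0, 0], "delta_rot": [0, 0, 0]}, {"claw": -1, "slide": [0, 0, 0], "delta_rot": [0, 0, 0]}, {"claw": -1, "slide": [0, 0, 0], "delta_rot": [0, 0, 0]}], grip_force=20)

```text
time: 31.7
position: [0.5013, 0.341, 0.1081]
tool_rot: [-3.142, 0.001, -0.004]
ft_force: [-0.9, -2.6, 6.0]
grip_width: 0.384
grip_force: 19.8
```

>>> send_rows(motion=[{"claw": -1, "slide": [0, 0, -15], "delta_rot": [0, 0, 0]}, {"claw": -1, "slide": [0, 0, -40], "delta_rot": [0, 0, 0]}, {"claw": -1, "slide": [0, 0, -65], "delta_rot": [0, 0, 0]}, {"claw": -1, "slide": [8, 13, -75], "delta_rot": [0, 0, 0]}, {"claw": -1, "slide": [22, 35, -75], "delta_rot": [0, 0, 0]}])

```text
time: 32.2
position: [0.5216, 0.3095, 0.1848]
tool_rot: [-3.138, -0.008, -0.005]
ft_force: [-0.1, -0.4, -1.6]
grip_width: 0.383
grip_force: 19.9
```

>>> send_rows(motion=[{"claw": -1, "slide": [22, 35, 0], "delta_rot": [0, 0, 0]}, {"claw": -1, "slide": [44, 70, 0], "delta_rot": [0, 0, 0]}, {"claw": -1, "slide": [66, 105, 0], "delta_rot": [0, 0, 0]}, {"claw": -1, "slide": [88, 139, 0], "delta_rot": [0, 0, 0]}, {"claw": -1, "slide": [108, 171, 0], "delta_rot": [0, 0, 0]}])

```text
time: 32.7
position: [0.631, 0.1335, 0.1823]
tool_rot: [-3.141, 0.001, -0.001]
ft_force: [-0.0, 0.6, -1.0]
grip_width: 0.389
grip_force: 19.9
```

>>> send_rows(motion=[{"claw": -1, "slide": [14, 22, 0], "delta_rot": [0, 0, 0]}, {"claw": -1, "slide": [18, 28, 0], "delta_rot": [0, 0, 0]}, {"claw": -1, "slide": [18, 28, 20], "delta_rot": [0, 0, 0]}, {"claw": -1, "slide": [18, 28, 45], "delta_rot": [0, 0, 0]}, {"claw": -1, "slide": [18, 28, 60], "delta_rot": [0, 0, 0]}])

```text
time: 33.2
position: [0.6466, 0.1087, 0.1201]
tool_rot: [-3.141, -0.003, 0.004]
ft_force: [-0.6, -0.3, -1.6]
grip_width: 0.385
grip_force: 19.9
```

>>> send_rows(motion=[{"claw": -1, "slide": [0, 0, 2], "delta_rot": [0, 0, 0]}, {"claw": -1, "slide": [0, 0, 3], "delta_rot": [0, 0, 0]}, {"claw": -1, "slide": [0, 0, 3], "delta_rot": [0, 0, 0]}])

```text
time: 33.5
position: [0.6488, 0.1077, 0.1198]
tool_rot: [-3.141, -0.001, -0.003]
ft_force: [0.6, 0.4, -1.7]
grip_width: 0.384
grip_force: 19.9
```

>>> send_rows(motion=[{"claw": -1, "slide": [0, 1, 2], "delta_rot": [0, 0, 0]}, {"claw": -1, "slide": [0, 1, 4], "delta_rot": [0, 0, 0]}, {"claw": -1, "slide": [0, 1, 6], "delta_rot": [0, 0, 0]}, {"claw": -1, "slide": [0, 1, 7], "delta_rot": [0, 0, 0]}, {"claw": -1, "slide": [0, 1, 7], "delta_rot": [0, 0, 0]}])

```text
time: 34.0
position: [0.6487, 0.1059, 0.1122]
tool_rot: [3.141, -0.001, 0.002]
ft_force: [-1.0, -1.2, 2.0]
grip_width: 0.386
grip_force: 19.8
```

>>> send_rows(motion=[{"claw": -1, "slide": [0, 0, 1], "delta_rot": [0, 0, 0]}, {"claw": -1, "slide": [0, 0, 1], "delta_rot": [0, 0, 0]}])

```text
time: 34.2
position: [0.6492, 0.1059, 0.1121]
tool_rot: [3.141, -0.001, 0.004]
ft_force: [-0.4, -1.1, 5.9]
grip_width: 0.385
grip_force: 19.8
```

>>> send_rows(motion=[{"claw": 0.2, "slide": [0, 0, -1], "delta_rot": [0, 0, 0]}, {"claw": 0.2, "slide": [0, 0, -1], "delta_rot": [0, 0, 0]}, {"claw": 0.2, "slide": [0, 0, -1], "delta_rot": [0, 0, 0]}, {"claw": 0.2, "slide": [0, 0, -25], "delta_rot": [0, 0, 0]}, {"claw": 0.2, "slide": [0, 0, -70], "delta_rot": [0, 0, 0]}])

```text
time: 34.7
position: [0.6456, 0.1052, 0.1769]
tool_rot: [3.141, 0.0, -0.013]
ft_force: [0.6, -1.0, -0.3]
grip_width: 0.592
grip_force: 0.0
```

>>> send_rows(motion=[{"claw": 0.2, "slide": [-20, -21, -17], "delta_rot": [0, 0, 0]}, {"claw": 0.2, "slide": [-50, -52, -17], "delta_rot": [0, 0, 0]}, {"claw": 0.2, "slide": [-80, -83, -17], "delta_rot": [0, 0, 0]}, {"claw": 0.2, "slide": [-110, -114, -17], "delta_rot": [0, 0, 0]}, {"claw": 0.2, "slide": [-140, -145, -17], "delta_rot": [0, 0, 0]}])

```text
time: 35.2
position: [0.5066, 0.2522, 0.1973]
tool_rot: [3.141, -0.0, -0.0]
ft_force: [0.5, 1.5, 0.5]
grip_width: 0.603
grip_force: 0.0
```

>>> send_rows(motion=[{"claw": 0.2, "slide": [-30, -31, 0], "delta_rot": [0, 0, 0]}, {"claw": 0.2, "slide": [-60, -62, 0], "delta_rot": [0, 0, 0]}, {"claw": 0.2, "slide": [-80, -83, 0], "delta_rot": [0, 0, 0]}, {"claw": 0.2, "slide": [-88, -91, 0], "delta_rot": [0, 0, 0]}, {"claw": 0.2, "slide": [-88, -91, 0], "delta_rot": [0, 0, 0]}])

```text
time: 35.7
position: [0.4192, 0.3431, 0.1975]
tool_rot: [3.141, 0.005, 0.0]
ft_force: [0.3, -1.1, -0.2]
grip_width: 0.604
grip_force: 0.0
```

>>> send_rows(motion=[{"claw": 0.2, "slide": [0, 0, 0], "delta_rot": [0, 0, 0]}, {"claw": 0.2, "slide": [0, 0, 0], "delta_rot": [0, 0, 0]}, {"claw": 0.2, "slide": [0, 0, 0], "delta_rot": [0, 0, 0]}])

```text
time: 36.0
position: [0.4217, 0.3406, 0.1973]
tool_rot: [3.141, -0.005, -0.0]
ft_force: [0.6, -0.3, 0.3]
grip_width: 0.596
grip_force: 0.0
```

Release pose for the square bottle was (0.421, 0.342) with TCP z about 0.110.

>>> send_rows(motion=[{"claw": 0.2, "slide": [0, -1, 35], "delta_rot": [0, 0, 0]}, {"claw": 0.2, "slide": [0, -1, 70], "delta_rot": [0, 0, 0]}, {"claw": 0.2, "slide": [0, -1, 87], "delta_rot": [0, 0, 0]}, {"claw": 0.2, "slide": [0, -1, 87], "delta_rot": [0, 0, 0]}])

```text
time: 36.4
position: [0.4194, 0.3408, 0.1077]
tool_rot: [3.139, -0.003, -0.008]
ft_force: [0.0, -0.3, 0.6]
grip_width: 0.602
grip_force: 0.0
```

>>> send_rows(motion=[{"claw": -1, "slide": [0, 0, 0], "delta_rot": [0, 0, 0]}, {"claw": -1, "slide": [0, 0, 0], "delta_rot": [0, 0, 0]}, {"claw": -1, "slide": [0, 0, 0], "delta_rot": [0, 0, 0]}, {"claw": -1, "slide": [0, 0, 0], "delta_rot": [0, 0, 0]}, {"claw": -1, "slide": [0, 0, 0], "delta_rot": [0, 0, 0]}], grip_force=20)

```text
time: 36.9
position: [0.421, 0.3428, 0.1114]
tool_rot: [3.141, -0.001, 0.003]
ft_force: [-0.2, -2.8, 4.4]
grip_width: 0.313
grip_force: 20.1
```

>>> send_rows(motion=[{"claw": -1, "slide": [0, 0, -15], "delta_rot": [0, 0, 0]}, {"claw": -1, "slide": [0, 0, -40], "delta_rot": [0, 0, 0]}, {"claw": -1, "slide": [0, 0, -65], "delta_rot": [0, 0, 0]}, {"claw": -1, "slide": [10, 18, -75], "delta_rot": [0, 0, 0]}, {"claw": -1, "slide": [25, 44, -75], "delta_rot": [0, 0, 0]}])

```text
time: 37.4
position: [0.4449, 0.3019, 0.1885]
tool_rot: [-3.138, -0.008, -0.005]
ft_force: [0.3, -0.7, -2.5]
grip_width: 0.313
grip_force: 20.1
```

>>> send_rows(motion=[{"claw": -1, "slide": [20, 35, 0], "delta_rot": [0, 0, 0]}, {"claw": -1, "slide": [40, 70, 0], "delta_rot": [0, 0, 0]}, {"claw": -1, "slide": [60, 105, 0], "delta_rot": [0, 0, 0]}, {"claw": -1, "slide": [80, 140, 0], "delta_rot": [0, 0, 0]}, {"claw": -1, "slide": [100, 175, 0], "delta_rot": [0, 0, 0]}])

```text
time: 37.9
position: [0.5457, 0.1229, 0.1864]
tool_rot: [-3.141, -0.001, -0.001]
ft_force: [0.3, 0.9, -1.2]
grip_width: 0.314
grip_force: 20.1
```

>>> send_rows(motion=[{"claw": -1, "slide": [20, 35, 0], "delta_rot": [0, 0, 0]}, {"claw": -1, "slide": [37, 65, 0], "delta_rot": [0, 0, 0]}, {"claw": -1, "slide": [44, 78, 0], "delta_rot": [0, 0, 0]}, {"claw": -1, "slide": [44, 78, 15], "delta_rot": [0, 0, 0]}, {"claw": -1, "slide": [44, 78, 40], "delta_rot": [0, 0, 0]}])

```text
time: 38.4
position: [0.5897, 0.0483, 0.1463]
tool_rot: [-3.14, -0.001, -0.005]
ft_force: [0.0, 0.9, -2.0]
grip_width: 0.319
grip_force: 20.1
```

>>> send_rows(motion=[{"claw": -1, "slide": [0, 0, 15], "delta_rot": [0, 0, 0]}, {"claw": -1, "slide": [0, 0, 23], "delta_rot": [0, 0, 0]}, {"claw": -1, "slide": [0, 0, 24], "delta_rot": [0, 0, 0]}, {"claw": -1, "slide": [0, 0, 24], "delta_rot": [0, 0, 0]}])

```text
time: 38.8
position: [0.5893, 0.0469, 0.1219]
tool_rot: [-3.141, -0.001, -0.001]
ft_force: [-0.3, 0.3, -1.4]
grip_width: 0.316
grip_force: 20.1
```

>>> send_rows(motion=[{"claw": -1, "slide": [1, 2, 2], "delta_rot": [0, 0, 0]}, {"claw": -1, "slide": [1, 2, 4], "delta_rot": [0, 0, 0]}, {"claw": -1, "slide": [1, 2, 6], "delta_rot": [0, 0, 0]}, {"claw": -1, "slide": [1, 2, 7], "delta_rot": [0, 0, 0]}, {"claw": -1, "slide": [1, 2, 7], "delta_rot": [0, 0, 0]}])

```text
time: 39.3
position: [0.5907, 0.0439, 0.1154]
tool_rot: [3.141, -0.001, 0.002]
ft_force: [-2.5, -0.5, 4.2]
grip_width: 0.315
grip_force: 20.1
```

>>> send_rows(motion=[{"claw": -1, "slide": [0, 0, 1], "delta_rot": [0, 0, 0]}, {"claw": -1, "slide": [0, 0, 1], "delta_rot": [0, 0, 0]}])

```text
time: 39.5
position: [0.5911, 0.0438, 0.1154]
tool_rot: [3.141, -0.001, 0.003]
ft_force: [-3.1, -0.7, 8.8]
grip_width: 0.316
grip_force: 20.1
```

Now I release it, rise, and back away to inspect.

>>> send_rows(motion=[{"claw": 0.2, "slide": [0, 0, -1], "delta_rot": [0, 0, 0]}, {"claw": 0.2, "slide": [0, 0, -2], "delta_rot": [0, 0, 0]}, {"claw": 0.2, "slide": [0, 0, -2], "delta_rot": [0, 0, 0]}, {"claw": 0.2, "slide": [0, 0, -25], "delta_rot": [0, 0, 0]}, {"claw": 0.2, "slide": [0, 0, -70], "delta_rot": [0, 0, 0]}])

```text
time: 40.0
position: [0.5875, 0.0436, 0.1803]
tool_rot: [-3.141, -0.0, 0.013]
ft_force: [1.1, 0.4, 0.4]
grip_width: 0.584
grip_force: 0.0
```

>>> send_rows(motion=[{"claw": 0.2, "slide": [-5, -35, -25], "delta_rot": [0, 0, 0]}, {"claw": 0.2, "slide": [-15, -75, -50], "delta_rot": [0, 0, 0]}, {"claw": 0.2, "slide": [-25, -115, -60], "delta_rot": [0, 0, 0]}, {"claw": 0.2, "slide": [-35, -155, -60], "delta_rot": [0, 0, 0]}, {"claw": 0.2, "slide": [-45, -195, -60], "delta_rot": [0, 0, 0]}])

```text
time: 40.5
position: [0.5448, 0.2407, 0.244]
tool_rot: [-3.141, 0.001, -0.002]
ft_force: [1.0, 0.8, 0.4]
grip_width: 0.603
grip_force: 0.0
```

>>> send_rows(motion=[{"claw": 0.2, "slide": [-10, -40, 0], "delta_rot": [0, 0, 0]}, {"claw": 0.2, "slide": [-20, -80, 0], "delta_rot": [0, 0, 0]}, {"claw": 0.2, "slide": [-20, -80, 0], "delta_rot": [0, 0, 0]}, {"claw": 0.2, "slide": [-20, -80, 0], "delta_rot": [0, 0, 0]}])

```text
time: 40.9
position: [0.5243, 0.3204, 0.2431]
tool_rot: [-3.142, -0.005, 0.001]
ft_force: [0.0, -0.4, -0.4]
grip_width: 0.605
grip_force: 0.0
```

```bash
python3 - <<'E'
from caps import *
t=snap('top','t9.png');s=snap('scene','s9.png')
for n,b,c,k,l in[('cone',(272,170),(307,229),30,20),('square',(299,196),(318,204),14,10),('round',(334,178),(283,186),20,20)]:
    r=[blob(i,p,(0,0,q)) for i,p,q in((t,b,k),(s,c,l))]
    print(n,[np.round(q[0],1) for q in r],tri(t,r[0][0],s,r[1][0]),onz(t,*r[0][0],.115).round(4))
a=t['color'][140:270,240:500];b=s['color'][90:300,230:380]
cv2.imwrite('pics/c9.png',cv2.convertScaleAbs(np.hstack([cv2.resize(a,(500,250)),cv2.copyMakeBorder(cv2.resize(b,(178,250)),0,0,0,0,cv2.BORDER_CONSTANT)]),alpha=1.4))
E
```

```text
cone [array([273.2, 171.1]), array([308. , 226.4])] (array([0.64565877, 0.10122689, 0.11512427]), np.float64(0.00012626243980227373)) [0.6458 0.1012 0.115 ]
square [array([299.1, 196.8]), array([318. , 204.7])] (array([0.58945625, 0.0440588 , 0.09883814]), np.float64(0.00014685990502148012)) [0.588 0.043 0.115]
round [array([334.6, 177.3]), array([282.4, 185. ])] (array([ 0.63067037, -0.03532981,  0.11152005]), np.float64(0.0013818615911297479)) [ 0.6314 -0.036   0.115 ]
```

View pics/c9.png

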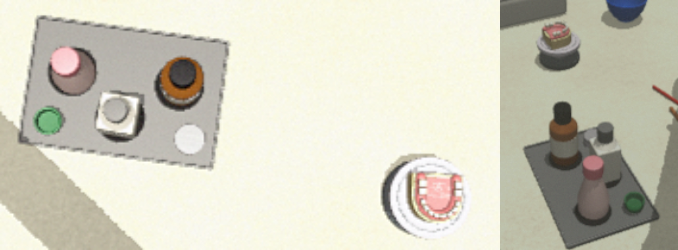

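All three bottles are back upright on their pads, with the measured caps within about 5 mm of where they started. The cast is centred on the stand and the dish has not moved.

```bash
python3 -c "
from bench import ctrl
print(ctrl.close_job())"
```

```text
the job is handed in; nothing more can be done
None
```

The job is handed in: the final pictures show the three bottles upright on their own pads (caps within about 5 mm of where they started), the cast teeth up in the middle of the model stand and the dish unmoved; no judging result was returned.

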